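# Set the formula corner in order

### The job

Put the measuring scoop back inside the open formula tub and flip the tub's lid fully shut; then slide the tub along the counter, without lifting it, square and flush into the corner of the white splash guard, hinge side to the long wall. Then slide the drying rack, with the two caps still lying on it and likewise not lifted, square and flush against the long wall and right up against the tub's side. Leave the sippy cup and the feeding bottle standing where they are.

Things in the scene. Friction and masses are not known exactly. Their poses are not given: they have to be found in the camera images.
- guard: White L-shaped splash guard fixed on the counter, walls 6 mm thick, 70 mm high; 3 mm foot flange on the outside only, to 34 mm out. Origin: inner corner at counter level. Long wall's inner face: plane x = 0, running 460 mm from the corner along -y; short wall's inner face: plane y = 0, running 160 mm along -x. The space inside the corner is at negative x and y. Its yaw varies.
- tub: Loose cream formula tub, upright walls, 112 (x) x 140 (y) mm, rim at 92, 100 high with the blue lid shut (no overhang). Origin: centre of underside; +x = hinge side, thumb catch at -x. Walls 5 mm; inside a 102 x 130 mm scoop tray, floor at 45 mm height. About 0.5 kg, friction with the counter 2 to 6 N. +x side goes to the guard's long wall, +y side to its short wall.
- flip_lid (a joint): Angle of the tub's flip lid: 0 shut, growing as it opens up and back to 2.0 rad; starts open between 1.75 and 1.95 rad. A stiff hinge (about 0.05 N m of friction) holds it where it is left, so it must be brought down all the way and pressed shut.
- lid_hinge (a point): Point on the lid's hinge line, mid-way along it: 53 mm along +x and 92 mm up in the tub's frame; the hinge line runs along the tub's y. The lid is a panel 110 x 138 x 8 mm that reaches 108 mm from the hinge line; shut, its underside is level with the hinge line and its outer face 8 mm above.
- lid_edge (a point): Middle of the lid's free edge, half-way through its thickness (108 mm from the hinge line); moves with the lid.
- scoop_grip (a point): Point on the handle of the loose stainless scoop (86 mm long, 40 g), 24 mm above the surface it stands on, at half thickness. Handle 12 mm wide (y), 4 mm thick, along the scoop's x: 37 mm behind this point (-x) to the bowl (+x). Bowl 36 mm across, 26 mm high, open on top, centre 31 mm ahead of this point. 22 mm free under the handle.
- rack: Loose clear acrylic drying rack with grey drip tray, 140 (x) x 220 (y) mm. Origin: centre of underside. Front (-x) and back (+x) sides and the slotted deck are 40 mm high; clear end panels (-y, +y) and six small fins on the +x half reach 62 mm. About 0.5 kg, friction with the counter 2 to 6 N. +x side goes to the guard's long wall, +y end to the tub's -y side.
- cap_a: White bottle cap, 40 mm across and 22 mm high, lying loose on the rack's deck (front half, -y side). Origin: centre of the underside.
- cap_b: White bottle cap, 40 mm across and 22 mm high, lying loose on the rack's deck (front half, +y side). Origin: centre of the underside.
- sippy_cup: Green sippy cup, 72 mm across, 115 mm wide over its two handles (along y), 120 mm high, standing on the counter; leave alone. Origin: centre of the underside.
- feeding_bottle: Empty clear feeding bottle with white cap, 58 mm across, 150 mm high, standing on the counter; leave alone. Origin: centre of the underside.

How it is judged:
By the outcome, as a careful person would: the job done as asked, in the order asked, and still so for the second after the job is handed in, with the robot touching nothing.
It also fails if it takes over 72 s, if anything falls off the work surface, if the arm or the gripper's body presses on something with over 40 N, if the wrist force passes 120 N, or if a joint passes its speed limit or range.

### The arm

A 6-joint arm with a two-finger parallel gripper is mounted at the origin on the work surface. World frame = base frame: x ahead of the robot, y to its left, z up, the work surface at z = 0. Lengths are in m, angles in rad, forces in N, time in s.
With the tool pointing down it reaches from about 0.35 to 0.875 m from the base axis. Payload 4.2 kg.
Tool frame: the origin (TCP) lies between the finger pads; the fingertips stand ahead of it and the grasp point (between the pads) lies 5 mm behind it (arm.tips_ahead is the z of the fingertips in the tool frame, in m); z points along the fingers, y is the direction in which the jaws open and shut (so a half turn about z gives the same grasp; the last joint's range is limited). The gripper opens to 85 mm and grips with 20 to 120 N. Pads are 22 mm wide; open, the fingers measure 114 mm over their backs; the gripper's body (76 mm by 85 mm) begins 54 mm behind the grasp point. The pads swing forward as they close: fully open they stand 13 mm farther back than shut.
Start: joints at [-0.931, 0.385, 0.008, 0, -1.194, -0.259], TCP at [0.232, -0.58, 0.217] pointing down, gripper open.
Joint ranges: [-3.14, 3.14], [-1.21, 2.06], [-1.07, 1.41], [-3.16, 2.05], [-2.99, -0.16], [-3.1, 3.1]. Speed limits (rad/s): [2.79, 2.79, 3.14, 3.14, 3.14, 3.14].

### API

Orientations are given as a unit quaternion [w, x, y, z].
In Python, from bench import arm gives the robot as it stands.
- The arm moves only by the shell command python3 -m inch 'ROWS' [FORCE]. ROWS is JSON, a list of rows, each a list of 7 numbers: the turn, a rotation vector about the tool's x, y, z in rad, then the shift along the tool's x, y, z in m, then the closure, from 0 (fully open) to 1 (shut). A call has 1 to 12 rows; each row shifts and turns the commanded pose from where the row before left it, along the tool's axes as they then stand; what a row does not reach is not made up. A row lasts 1/12 s, in which the tool goes at most 41.7 mm and 7.16 degrees, less where a joint would pass 70% of its speed; a pose out of reach is approached as far as the arm can. A call is refused whole if a number of a shift passes 0.0417 or a number of a turn 0.125, either way. A call with a gripper value outside its range is refused whole. The fingers move at their own pace and stop on an object; FORCE is the grip in N (left out, the last holds). Time passes only in rows, so rows that do not move let the fingers close. It gives the time, the measured TCP pose, the force and the opening at its end, in the units of the state.
- arm.read_state(): the state, without advancing time (a new reading comes with each control period).
- arm.camera(name): name is "scene" or "top" or "wrist"; returns the picture (420x560x3 uint8, red, green, blue); there is no depth.
- arm.calibration(name): a dict with "camera_matrix" (3x3 intrinsics, pixels), "R" (3x3) and "t" (3): a world point X has camera coordinates R X + t. Camera axes: x right, y down, z forward; pixel columns grow to the right and rows downward; lengths in m; the calibration is good to about 2 mm. The wrist camera is an equidistant fisheye: a pixel r from the principal point sees the ray r / f radians off the axis. A picture is of the moment at which its call begins: read the wrist's pose just before it. calibration takes no time and is no camera call; for the wrist camera it gives the pose at the moment of the call.
- arm.finish_job(): hands the job in, once; it reports no verdict.
Trained networks look in the newest picture that a camera, given by its name, has taken for a name from the list of things; names that differ only in an ending like _2 or _b are one class to them, and where a whole thing is asked for, a point or a joint stands for the part that bears it (a point fixed in the world has none). Each returns a list of dicts, best first, with "confidence" (0 to 1); they miss things now and then, are a little off and sometimes report something else, mostly with a low value. They report only what shows in the picture. A call takes as long as a camera call.
- arm.look_for(name, camera): "xy" ([column, row] in pixels, amid what is visible of it).
- arm.outline_of(name, camera): "region" (420x560 bool, what is visible of it) and "xy" ([column, row] in pixels, amid what is visible of it).
The state is a dict: "clock": time; "joint_positions": joint angles; "dq": joint speeds; "joint_efforts": joint torques, N m; "position": TCP position; "ee_rot": TCP orientation; "contact_force": force on the tool from outside, world axes, zero at the start; "torque": the same for the moment, N m; "width": finger opening in m.
Only numpy, scipy, OpenCV 4.12 (cv2) and the standard library are available. Lean on these libraries where they do the work, as an engineer would, in place of code of your own. Each camera call takes 0.05 s, during which the arm holds its last target.

## Working session

There is one attempt and no reset: what is moved stays moved. The work goes in short steps, Python scripts to look and compute and a shell command to move; the robot and the scene stay as the last step left them, time stands still between calls to the robot, and variables do not carry over. Pictures are saved under pics/ and viewed, and the job is handed in when it is done.

```bash
ls; mkdir -p pics; python3 - <<'E'
from bench import arm
import cv2
print(arm.read_state()); print(arm.tips_ahead)
for c in ["scene","top","wrist"]:
    im=arm.camera(c); cv2.imwrite(f"pics/{c}0.png",im[:,:,::-1])
    k=arm.calibration(c); print(c,k)
E
```

```text
pics
{'clock': 0.0, 'joint_positions': array([-9.31403080e-01,  3.85570488e-01,  6.60701588e-03, -5.24908200e-04,
       -1.19398589e+00, -2.58562020e-01]), 'dq': array([ 0.00200065,  0.00029457,  0.00024045,  0.00098553, -0.00055413,
       -0.0018691 ]), 'joint_efforts': array([-3.96159521e-04, -3.92285550e+01,  1.88402617e+01,  4.18608025e+00,
       -4.58996423e-03,  1.29121196e-05]), 'position': array([ 0.23207623, -0.5796452 ,  0.216302  ]), 'ee_rot': array([-2.47495901e-04, -1.89171813e-01,  9.81943383e-01,  1.07570462e-03]), 'contact_force': array([-0.24246149,  0.40217317, -0.5752098 ]), 'torque': array([ 0.02675541,  0.04758584, -0.00537871]), 'width': 0.08542769500312247}
0.014
scene {'camera_matrix': array([[392.7495855 ,   0.        , 283.11375952],
       [  0.        , 392.7495855 , 212.30302945],
       [  0.        ,   0.        ,   1.        ]]), 'R': array([[-0.81546679,  0.57845297, -0.02015137],
       [ 0.36335871,  0.48451924, -0.79574591],
       [-0.45053786, -0.65622654, -0.60529527]]), 't': array([ 0.44589111, -0.13830795,  1.42733049])}
top {'camera_matrix': array([[495.16133896,   0.        , 280.77686559],
       [  0.        , 495.16133896, 212.86233209],
       [  0.        ,   0.        ,   1.        ]]), 'R': array([[ 0.01257727, -0.99990925, -0.00482692],
       [-0.9920005 , -0.01187112, -0.12567455],
       [ 0.12560584,  0.00636895, -0.99205978]]), 't': array([0.01280297, 0.53516406, 1.29550683])}
wrist {'camera_matrix': array([[325.1922621 ,   0.        , 271.67977557],
       [  0.        , 325.1922621 , 206.34550903],
       [  0.        ,   0.        ,   1.        ]]), 'R': array([[-0.37150758,  0.92842899,  0.00131357],
       [ 0.89721475,  0.35865281,  0.25763125],
       [ 0.23872121,  0.09689052, -0.96624242]]), 't': array([ 0.62498097, -0.03469678,  0.37789686])}
```

View pics/top0.png

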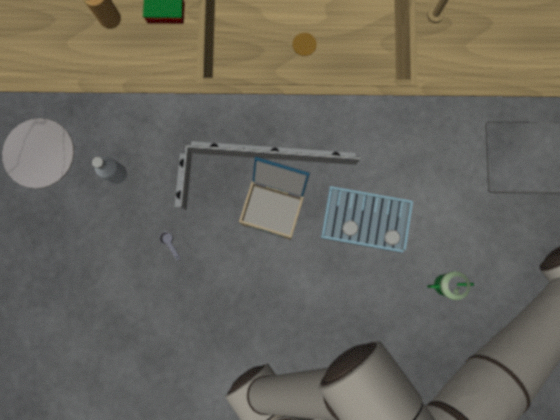

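View pics/scene0.png

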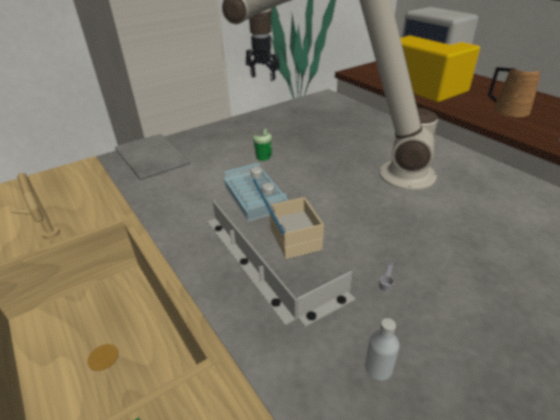

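View pics/wrist0.png

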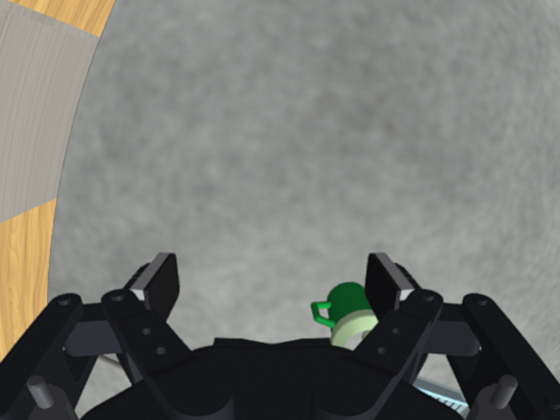

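```bash
cat > h.py <<'E'
import numpy as np, cv2
from bench import arm
def ray(cam,xy,cal=None):
    k=cal or arm.calibration(cam); K=k["camera_matrix"];R=k["R"];t=k["t"]
    x=(xy[0]-K[0,2])/K[0,0]; y=(xy[1]-K[1,2])/K[1,1]
    if cam=="wrist":
        r=np.hypot(x,y); s=np.sin(r)/r if r>1e-9 else 1
        d=np.array([x*s,y*s,np.cos(r)])
    else: d=np.array([x,y,1.])
    return -R.T@t, R.T@d
def at_z(cam,xy,z,cal=None):
    o,d=ray(cam,xy,cal); return o+d*(z-o[2])/d[2]
def proj(cam,X,cal=None):
    k=cal or arm.calibration(cam); K=k["camera_matrix"]
    c=np.atleast_2d(X)@k["R"].T+k["t"]
    if cam=="wrist":
        rho=np.hypot(c[:,0],c[:,1]); th=np.arctan2(rho,c[:,2]); s=th/np.maximum(rho,1e-12)
        u=c[:,0]*s; v=c[:,1]*s
    else: u=c[:,0]/c[:,2]; v=c[:,1]/c[:,2]
    return np.c_[u*K[0,0]+K[0,2], v*K[1,1]+K[1,2]]
def Rz(a): return np.array([[np.cos(a),-np.sin(a),0],[np.sin(a),np.cos(a),0],[0,0,1]])
def place(P,x,y,yaw): return np.atleast_2d(P)@Rz(yaw).T+np.array([x,y,0])
E
python3 - <<'E'
from h import *
for cam in ["top","scene"]:
    im=arm.camera(cam)
    for n in ["guard","tub","flip_lid","scoop_grip","rack","cap_a","sippy_cup","feeding_bottle"]:
        r=arm.outline_of(n,cam)
        for d in r[:2]:
            m=d["region"].astype(np.uint8); c,_=cv2.findContours(m,0,2)
            if not c: continue
            c=max(c,key=cv2.contourArea); 
            print(cam,n,round(d["confidence"],2),np.round(d["xy"],1),m.sum(), np.round(cv2.boxPoints(cv2.minAreaRect(c)),0).tolist(), np.round(at_z(cam,d["xy"],0.03),3)[:2])
print(arm.look_for("scoop_grip","scene"))
im=arm.camera("top"); cr=im[130:270,150:430]
cv2.imwrite("pics/topcrop.png",cv2.resize(cr,None,fx=2.85,fy=2.85,interpolation=cv2.INTER_CUBIC)[:,:,::-1])
im=arm.camera("scene"); cr=im[120:330,190:430]
cv2.imwrite("pics/scenecrop.png",cv2.resize(cr,None,fx=2.85,fy=2.85,interpolation=cv2.INTER_CUBIC)[:,:,::-1])
E
```

```text
top guard 0.67 [240.1 154.5] 2762 [[159.0, 150.0], [344.0, 101.0], [360.0, 163.0], [176.0, 212.0]] [0.695 0.133]
top guard 0.2 [166.7 237.7] 226 [[156.0, 237.0], [166.0, 228.0], [186.0, 250.0], [177.0, 259.0]] [0.465 0.324]
top tub 0.58 [273.4 195.3] 3908 [[236.0, 226.0], [254.0, 155.0], [310.0, 169.0], [292.0, 240.0]] [0.583 0.04 ]
top flip_lid 0.78 [275.1 176.2] 1383 [[247.0, 180.0], [255.0, 155.0], [310.0, 172.0], [302.0, 198.0]] [0.636 0.036]
top scoop_grip 0.76 [167.5 240. ] 222 [[157.0, 238.0], [166.0, 229.0], [186.0, 250.0], [177.0, 259.0]] [0.459 0.322]
top scoop_grip 0.71 [390.6 236.8] 194 [[384.0, 230.0], [399.0, 230.0], [399.0, 244.0], [384.0, 244.0]] [ 0.474 -0.275]
top rack 0.69 [368.2 217.3] 4186 [[319.0, 238.0], [328.0, 185.0], [413.0, 199.0], [404.0, 253.0]] [ 0.526 -0.216]
top rack 0.49 [110.  170.1] 648 [[87.0, 169.0], [98.0, 150.0], [130.0, 168.0], [119.0, 187.0]] [0.647 0.487]
top cap_a 0.61 [349.3 228.2] 185 [[340.0, 228.0], [351.0, 218.0], [361.0, 228.0], [350.0, 238.0]] [ 0.496 -0.165]
top cap_a 0.45 [391.1 238.3] 199 [[384.0, 230.0], [399.0, 230.0], [399.0, 24
[... 715 characters left out ...]
 291.0]] [0.463 0.323]
scene rack 0.64 [248.7 192.9] 1857 [[221.0, 171.0], [259.0, 163.0], [270.0, 216.0], [232.0, 224.0]] [ 0.541 -0.204]
scene cap_a 0.42 [270.2 189. ] 135 [[262.0, 182.0], [274.0, 182.0], [274.0, 194.0], [262.0, 194.0]] [ 0.471 -0.18 ]
scene cap_a 0.35 [293.8 226.3] 2654 [[253.0, 180.0], [300.0, 163.0], [331.0, 246.0], [284.0, 264.0]] [0.526 0.026]
scene sippy_cup 0.62 [266.2 145.5] 448 [[252.0, 131.0], [271.0, 130.0], [273.0, 160.0], [254.0, 161.0]] [ 0.311 -0.447]
scene feeding_bottle 0.6 [382.4 349.9] 1492 [[361.0, 376.0], [376.0, 315.0], [406.0, 323.0], [391.0, 383.0]] [0.621 0.465]
[{'xy': [261.0, 143.7], 'confidence': 0.7}, {'xy': [384.1, 278.4], 'confidence': 0.65}]
```

View pics/topcrop.png

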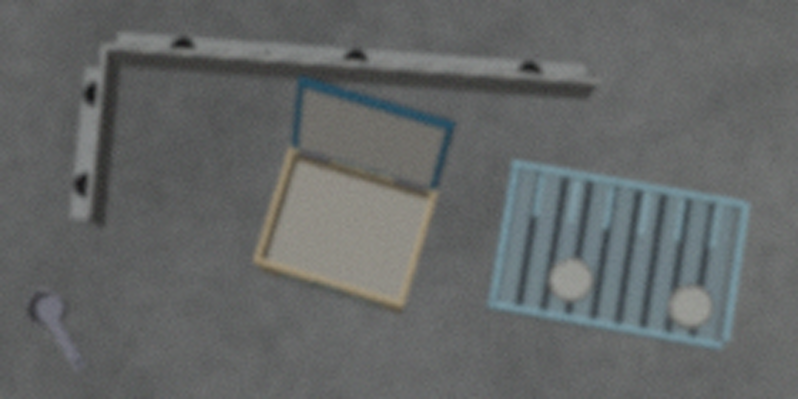

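View pics/scenecrop.png

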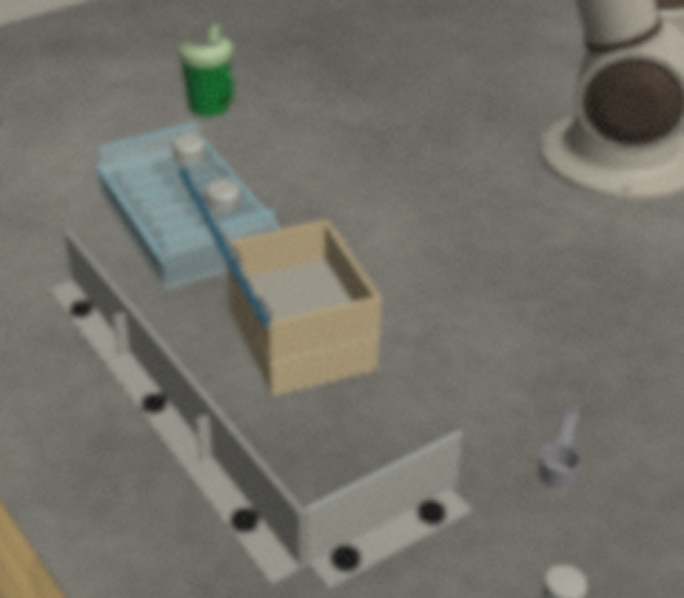

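```bash
cat > fit.py <<'E'
from h import *
from scipy.optimize import least_squares
T=lambda p:(np.array(p)/2.85+[150,130]); S=lambda p:(np.array(p)/2.85+[190,120])
def fit(obs,x0):
    def f(v):
        return np.concatenate([(proj(c,place(P,*v))[0]-p) for c,P,p in obs])
    r=least_squares(f,x0,loss="soft_l1"); return r.x, r.fun.reshape(-1,2)
a=.056;b=.07
tub=[("top",(a,b,.092),T((291,149))),("top",(a,-b,.092),T((438,191))),("top",(-a,-b,.092),T((403,308))),("top",(-a,b,.092),T((256,263))),
 ("scene",(-a,-b,.092),S((326,222))),("scene",(-a,b,.092),S((380,297))),("scene",(a,b,.092),S((270,325))),("scene",(a,b,0),S((276,392))),("scene",(-a,b,0),S((378,368)))]
a2=.07;b2=.11
rack=[("top",(a2,b2,.062),T((514,161))),("top",(a2,-b2,.062),T((748,202))),("top",(-a2,-b2,.062),T((724,346))),("top",(-a2,b2,.062),T((490,306)))]
g=[("top",(0,0,.07),T((118,51))),("top",(0,-.46,.07),T((597,80))),("top",(0,0,0),T((116,67))),("top",(0,-.46,0),T((592,96))),("top",(-.16,0,0),T((104,223))),
 ("scene",(.003,.003,.07),S((302,508))),("scene",(.003,-.46,.07),S((68,235))),("scene",(-.16,.003,.07),S((461,433)))]
out={}
for n,o,x0 in [("tub",tub,(.57,.04,-.2)),("rack",rack,(.52,-.21,-.1)),("guard",g,(.68,.25,0))]:
    x,r=fit(o,x0); out[n]=x; print(n,np.round(x,4),"yaw deg",round(np.degrees(x[2]),2)); print(np.round(r,1).tolist())
bo=at_z("top",T((47,307)),.026);he=at_z("top",T((80,365)),.024)
print("scoop bowl",bo,"end",he,np.linalg.norm(bo-he))
bo=at_z("scene",S((558,456)),.026);he=at_z("scene",S((575,410)),.024)
print("scoop bowl",bo,"end",he,np.linalg.norm(bo-he))
gx,gy,gw=out["guard"]
for n in ["tub","rack"]:
    d=Rz(-gw)@np.array([out[n][0]-gx,out[n][1]-gy,0]); print(n,"in guard",np.round(d[:2],4),"rel yaw",np.degrees(out[n][2]-gw))
# overlay
im=arm.camera("top")[130:270,150:430]; im=cv2.resize(im,None,fx=2.85,fy=2.85,interpolation=cv2.INTER_CUBIC)[:,:,::-1].copy()
for n,P in [("tub",[(a,b,.092),(a,-b,.092),(-a,-b,.092),(-a,b,.092)]),("rack",[(a2,b2,.062),(a2,-b2,.062),(-a2,-b2,.062),(-a2,b2,.062)]),("guard",[(-.16,0,.07),(0,0,.07),(0,-.46,.07),(0,-.46,0),(0,0,0),(-.16,0,0)])]:
    q=(proj("top",place(np.array(P),*out[n]))-[150,130])*2.85
    cv2.polylines(im,[np.round(q).astype(int)],True,(0,0,255),1)
cv2.imwrite("pics/ov.png",im)
E
python3 fit.py
```

```text
tub [ 0.5346  0.0434 -0.2749] yaw deg -15.75
[[-0.5, -0.4], [-0.1, -0.0], [-0.1, 0.5], [-1.0, 0.9], [-0.3, -1.7], [0.2, -0.4], [-0.1, -0.7], [-1.7, 1.1], [-0.5, -0.2]]
rack [ 0.5182 -0.2073 -0.1661] yaw deg -9.52
[[-0.2, -0.8], [0.2, -0.6], [0.8, 1.3], [-0.7, 0.3]]
guard [ 0.703   0.272  -0.0536] yaw deg -3.07
[[-4.9, -0.6], [0.0, 0.2], [0.6, 0.2], [-2.0, 0.5], [-0.3, 2.1], [-0.6, 0.8], [-2.6, -2.3], [-0.6, -1.7]]
scoop bowl [0.46497602 0.32556956 0.026     ] end [0.41097202 0.2927528  0.024     ] 0.06322476918815823
scoop bowl [0.4645526  0.33036056 0.026     ] end [0.40782733 0.29887771 0.024     ] 0.06490706252002877
tub in guard [-0.1559 -0.2373] rel yaw -12.678920005088784
rack in guard [-0.1589 -0.4885] rel yaw -6.443533301350028
```

View pics/ov.png

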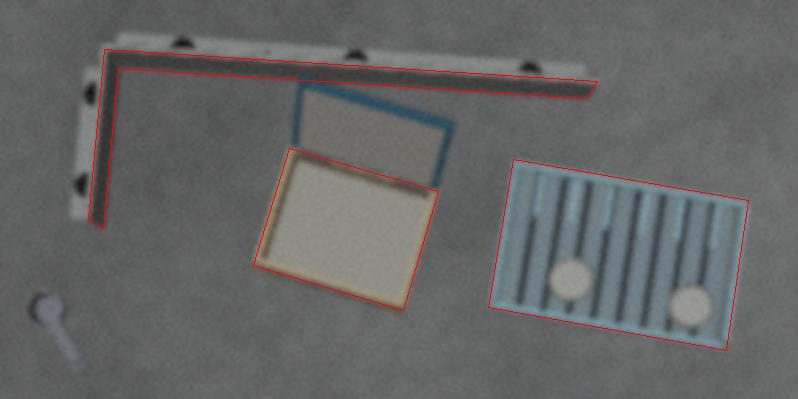

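```bash
python3 -m inch '[[0,0,0,-0.0247,0.0281,0,0],[0,0,0,-0.0247,0.0281,0,0],[0,0,0,-0.0247,0.0281,0,0],[0,0,0,-0.0247,0.0281,0,0],[0,0,0,-0.0247,0.0281,0,0],[0,0,0,-0.0247,0.0281,0,0],[0,0,0,-0.0247,0.0281,0,0],[0,0,0,-0.0247,0.0281,0,0],[0,0,0,-0.0247,0.0281,0,0],[0,0,0,-0.0247,0.0281,0,0],[0,0,0,-0.0247,0.0281,0,0],[0,0,0,-0.0247,0.0281,0,0]]'
cat > to.py <<'E'
import sys
from h import *
from scipy.spatial.transform import Rotation as Ro
# python3 to.py x y z [yaw of tool x deg] : shift in tool axes and remaining yaw turn about tool z
s=arm.read_state(); q=s["ee_rot"]; R=Ro.from_quat([q[1],q[2],q[3],q[0]]).as_matrix()
p=s["position"]; t=np.array(list(map(float,sys.argv[1:4])))
print("clock",round(s["clock"],2),"pos",np.round(p,4),"F",np.round(s["contact_force"],1),"w",round(s["width"],4))
print("tool x",np.round(R[:,0],3),"yawx",round(np.degrees(np.arctan2(R[1,0],R[0,0])),2),"tool z",np.round(R[:,2],3))
print("shift tool",np.round(R.T@(t-p),4))
if len(sys.argv)>4:
    d=(float(sys.argv[4])-np.degrees(np.arctan2(R[1,0],R[0,0]))+180)%360-180
    print("turn tool z (rad, if down)",round(-np.radians(d),4))
E
python3 to.py 0.42 -0.05 0.217 210.3
```

```text
clock: 2.25
position: [0.3824, -0.1553, 0.2179]
ee_rot: [0.001, -0.189, 0.982, -0.0]
contact_force: [0.6, -0.5, -0.5]
width: 0.0857
clock 2.25 pos [ 0.3824 -0.1553  0.2179] F [ 0.6 -0.5 -0.5] w 0.0857
tool x [-0.928 -0.372 -0.001] yawx -158.18 tool z [ 0.001 -0.    -1.   ]
shift tool [-0.074   0.0837  0.0009]
turn tool z (rad, if down) -0.148
```

```bash
python3 -m inch '[[0,0,0,-0.0247,0.0281,0,0],[0,0,0,-0.0247,0.0281,0,0],[0,0,0,-0.0247,0.0281,0,0],[0,0,0,-0.0148,0.0329,0,0],[0,0,0,-0.0148,0.0329,0,0],[0,0,0,-0.0148,0.0329,0,0],[0,0,0,-0.0148,0.0329,0,0],[0,0,0,-0.0148,0.0329,0,0],[0,0,0,-0.0148,0.0329,0,0],[0,0,0,-0.0148,0.0329,0,0],[0,0,0,-0.0148,0.0329,0,0],[0,0,0,-0.0148,0.0329,0,0]]'
python3 -m inch '[[0,0,-0.074,-0.0148,0.0329,0,0],[0,0,-0.074,0,0,0.03,0],[0,0,0,0,0,0.037,0],[0,0,0,0,0,0,0]]'
python3 to.py 0.4346 0.31 0.15 210.3
python3 - <<'E'
from h import *
cal=arm.calibration("wrist"); im=arm.camera("wrist"); cv2.imwrite("pics/w1.png",im[:,:,::-1])
for d in arm.look_for("scoop_grip","wrist"): print(d, at_z("wrist",d["xy"],.024,cal))
for d in arm.outline_of("scoop_grip","wrist")[:2]:
    m=d["region"].astype(np.uint8); r=cv2.minAreaRect(cv2.findNonZero(m)); print(d["xy"],m.sum(),r)
E
```

```text
clock: 3.25
position: [0.4329, 0.2751, 0.2177]
ee_rot: [0.0, -0.19, 0.982, 0.0]
contact_force: [-0.5, -0.3, 1.1]
width: 0.0852
clock: 3.58
position: [0.4308, 0.3065, 0.1438]
ee_rot: [-0.006, -0.261, 0.965, -0.003]
contact_force: [-1.3, -0.6, -1.4]
width: 0.0854
clock 3.58 pos [0.4308 0.3065 0.1438] F [-1.3 -0.6 -1.4] w 0.0854
tool x [-0.864 -0.504  0.014] yawx -149.75 tool z [-0.011 -0.009 -1.   ]
shift tool [-0.0049  0.0011 -0.0063]
turn tool z (rad, if down) -0.0009
{'xy': [273.1, 228.7], 'confidence': 0.66} [0.45556663 0.32094302 0.024     ]
[273.3, 231.8] 1890 ((275.0, 214.0), (92.0, 36.0), 90.0)
```

View pics/w1.png

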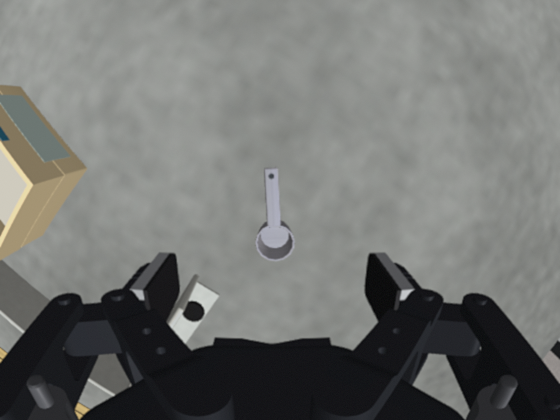

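```bash
python3 - <<'E'
from h import *
print(arm.read_state()["position"])
cal=arm.calibration("wrist"); im=arm.camera("wrist"); cv2.imwrite("pics/w2.png",cv2.resize(im[150:280,200:350],None,fx=4,fy=4,interpolation=cv2.INTER_CUBIC)[:,:,::-1])
A=at_z("wrist",(271.5,168.5),.026,cal);B=at_z("wrist",(275,240.5),.026,cal)
d=(B-A);L=np.linalg.norm(d);print(A,B,L,np.degrees(np.arctan2(d[1],d[0])))
u=d/L; print("grip",B-u*.031, "grip4",B-u*.035)
E
python3 to.py 0.4346 0.31 0.15 210.3
```

```text
[0.43563032 0.30957901 0.15183986]
[0.41651461 0.29707016 0.026     ] [0.47286225 0.33376963 0.026     ] 0.0672451237819232 33.076381320032816
grip [0.44688599 0.31685118 0.026     ] grip4 [0.44353421 0.31466815 0.026     ]
clock 3.78 pos [0.436  0.31   0.1527] F [0.6 0.9 0.2] w 0.0854
tool x [-0.863 -0.505 -0.004] yawx -149.69 tool z [ 0.003  0.002 -1.   ]
shift tool [0.0012 0.0007 0.0027]
turn tool z (rad, if down) 0.0001
```

View pics/w2.png

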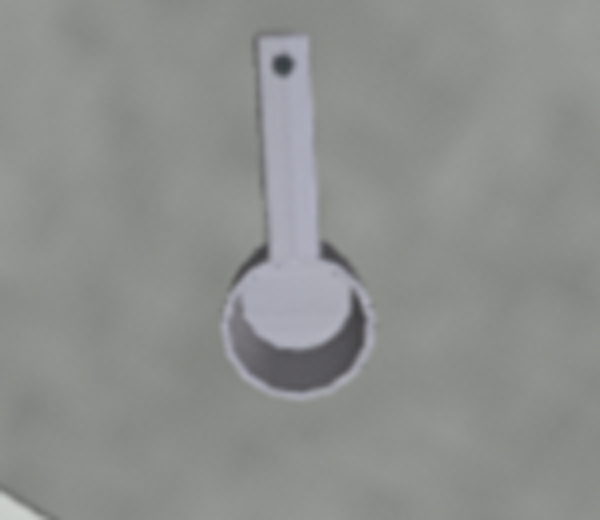

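```bash
python3 - <<'E'
from h import *
cal=arm.calibration("wrist")
A=at_z("wrist",(271,159),.026,cal);B=at_z("wrist",(274.5,231.2),.026,cal)
d=(B-A);L=np.linalg.norm(d);print(A,B,L,np.degrees(np.arctan2(d[1],d[0])))
u=d/L; print("grip",B-u*.031, "grip4",B-u*.035)
E
python3 to.py 0.4362 0.31 0.019 213
```

```text
[0.41009976 0.29313624 0.026     ] [0.46600426 0.32950803 0.026     ] 0.06669498030313875 33.04826052703133
grip [0.4400197  0.31260232 0.026     ] grip4 [0.43666685 0.31042094 0.026     ]
clock 3.78 pos [0.436  0.31   0.1527] F [0.6 0.9 0.2] w 0.0854
tool x [-0.863 -0.505 -0.004] yawx -149.69 tool z [ 0.003  0.002 -1.   ]
shift tool [ 3.000e-04 -1.000e-04  1.337e-01]
turn tool z (rad, if down) -0.047
```

```bash
python3 -m inch '[[0,0,-0.047,0.0005,0,0.03,0],[0,0,0,0,0,0.036,0],[0,0,0,0,0,0.03,0],[0,0,0,0,0,0.02,0],[0,0,0,0,0,0.01,0],[0,0,0,0,0,0.003,0],[0,0,0,0,0,0,0]]'
python3 to.py 0.4362 0.31 0.019 213
```

```text
clock: 4.37
position: [0.4353, 0.3097, 0.0226]
ee_rot: [0.001, -0.284, 0.959, 0.001]
contact_force: [-1.0, 0.3, 0.5]
width: 0.0855
clock 4.37 pos [0.4353 0.3097 0.0226] F [-1.   0.3  0.5] w 0.0855
tool x [-0.839 -0.545 -0.002] yawx -147.01 tool z [ 0.002  0.002 -1.   ]
shift tool [-0.0009 -0.0003  0.0036]
turn tool z (rad, if down) -0.0001
```

```bash
python3 -m inch '[[0,0,0,0,0,0.0025,0.5],[0,0,0,0,0,0,1],[0,0,0,0,0,0,1],[0,0,0,0,0,0,1],[0,0,0,0,0,0,1]]' 30
python3 -m inch '[[0,0,0,0,0,0,1],[0,0,0,0,0,0,1]]'
```

```text
clock: 4.78
position: [0.4345, 0.3093, 0.0195]
ee_rot: [0.001, -0.284, 0.959, 0.0]
contact_force: [-0.3, 0.5, -0.1]
width: 0.0253
clock: 4.95
position: [0.4343, 0.3091, 0.0191]
ee_rot: [0.0, -0.284, 0.959, 0.0]
contact_force: [0.2, 0.4, -0.2]
width: 0.0003
```

```bash
python3 - <<'E'
from h import *
im=arm.camera("wrist"); cv2.imwrite("pics/w3.png",im[:,:,::-1])
im=arm.camera("top"); cv2.imwrite("pics/t3.png",cv2.resize(im[180:300,110:260],None,fx=4,fy=4,interpolation=cv2.INTER_CUBIC)[:,:,::-1])
print(arm.read_state()["width"])
E
```

```text
-0.00020822868345199324
```

View pics/w3.png

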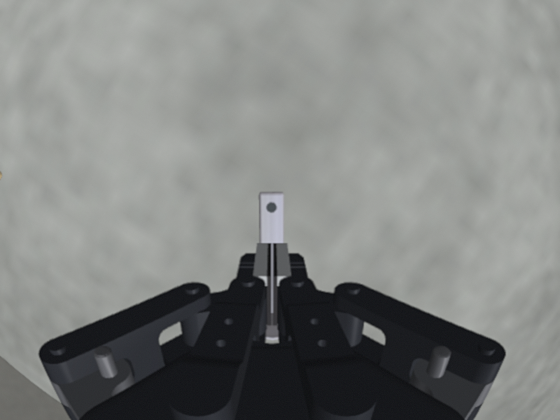

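View pics/t3.png

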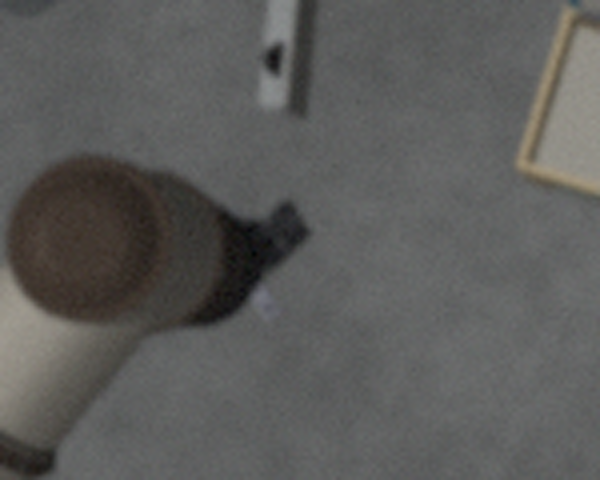

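```bash
python3 - <<'E'
from h import *
from scipy.spatial.transform import Rotation as Ro
cal=arm.calibration("wrist"); print(-cal["R"].T@cal["t"])
for z in (0.005,.026,.04): print(z,proj("wrist",[.4101,.2931,z],cal), proj("wrist",[.466,.3295,z],cal))
s=arm.read_state(); q=s["ee_rot"]; R=Ro.from_quat([q[1],q[2],q[3],q[0]]).as_matrix(); p=s["position"]
for x in (-.011,.011):
  for y in (-.006,0,.006):
    for z in (-.005,.014): print(x,y,z,np.round(proj("wrist",p+R@np.array([x,y,z]),cal),0))
im=arm.camera("wrist"); cv2.imwrite("pics/w4.png",cv2.resize(im[170:360,200:345],None,fx=4,fy=3,interpolation=cv2.INTER_CUBIC)[:,:,::-1])
E
```

```text
[0.3809894  0.27337236 0.17561949]
0.005 [[273.09945792 187.67363672]] [[273.09380252 296.61702198]]
0.026 [[273.27151318 196.64227463]] [[273.22722465 315.96869351]]
0.04 [[273.41344645 204.07638793]] [[273.33009182 331.07967148]]
-0.011 -0.006 -0.005 [[262. 271.]]
-0.011 -0.006 0.014 [[263. 256.]]
-0.011 0 -0.005 [[273. 271.]]
-0.011 0 0.014 [[273. 256.]]
-0.011 0.006 -0.005 [[285. 271.]]
-0.011 0.006 0.014 [[284. 256.]]
0.011 -0.006 -0.005 [[261. 231.]]
0.011 -0.006 0.014 [[262. 220.]]
0.011 0 -0.005 [[273. 231.]]
0.011 0 0.014 [[273. 220.]]
0.011 0.006 -0.005 [[286. 231.]]
0.011 0.006 0.014 [[284. 220.]]
```

View pics/w4.png

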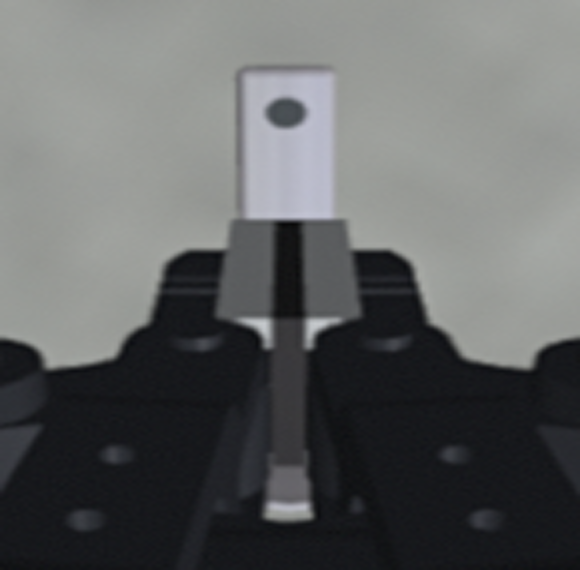

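```bash
python3 -m inch '[[0,0,0,0,0,-0.01,1],[0,0,0,0,0,-0.02,1],[0,0,0,0,0,0,1]]'; python3 - <<'E'
from h import *
im=arm.camera("wrist"); cv2.imwrite("pics/w5.png",cv2.resize(im[100:400,150:400],None,fx=2,fy=2,interpolation=cv2.INTER_CUBIC)[:,:,::-1])
im=arm.camera("scene"); cv2.imwrite("pics/s5.png",cv2.resize(im[180:330,300:450],None,fx=4,fy=4,interpolation=cv2.INTER_CUBIC)[:,:,::-1])
E
```

```text
clock: 5.35
position: [0.4361, 0.3109, 0.0525]
ee_rot: [0.003, -0.285, 0.959, 0.001]
contact_force: [0.4, 1.3, 1.0]
width: -0.0001
```

View pics/w5.png

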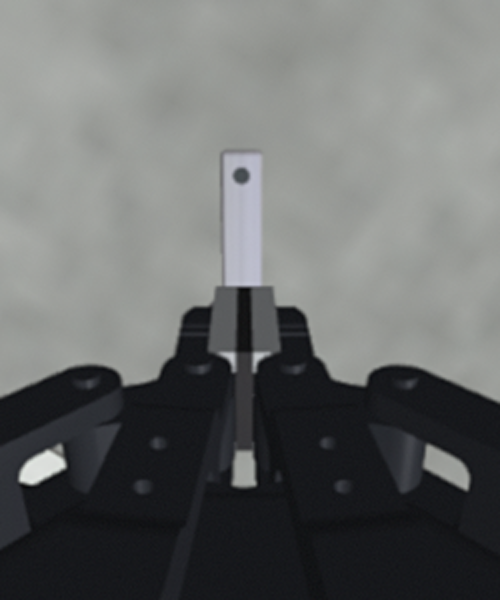

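View pics/s5.png

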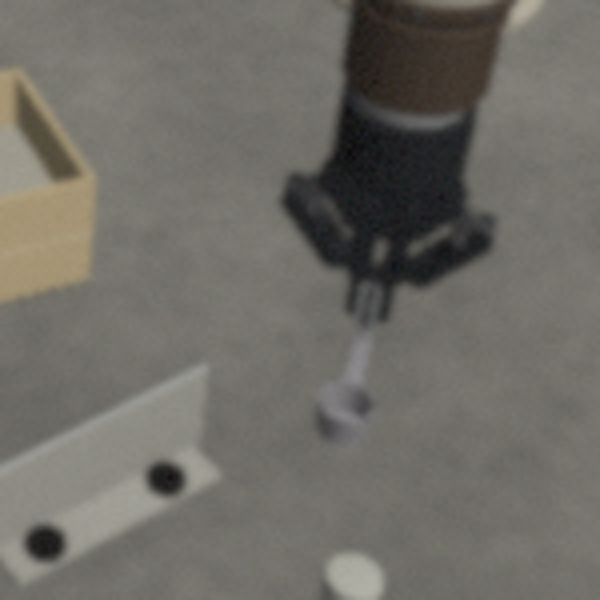

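```bash
python3 - <<'E'
from h import *
from scipy.spatial.transform import Rotation as Ro
s=arm.read_state(); q=s["ee_rot"]; R=Ro.from_quat([q[1],q[2],q[3],q[0]]).as_matrix(); p=s["position"]
cal=arm.calibration("wrist")
for px in [(178,253),(155,253),(367,254),(178,297),(390,254)]:
    o,d=ray("wrist",px,cal); o=R.T@(o-p); d=R.T@d
    for yy in (.0427,.06):
        k=(np.sign(d[1])*yy-o[1])/d[1]; print(px,yy,np.round(o+d*k,4))
o,d=ray("wrist",(271.5,243),cal); o=R.T@(o-p); d=R.T@d; print(o,d)
for z in (-.03,-.02,-.01,0,.014): print(np.round(o+d*(z-o[2])/d[2],4))
E
```

```text
(178, 253) 0.0427 [ 0.0079 -0.0427 -0.0267]
(178, 253) 0.06 [-0.0153 -0.06    0.027 ]
(155, 253) 0.0427 [ 0.0194 -0.0427 -0.0541]
(155, 253) 0.06 [ 0.001  -0.06   -0.0117]
(367, 254) 0.0427 [ 0.0061  0.0427 -0.0237]
(367, 254) 0.06 [-0.0169  0.06    0.0291]
(178, 297) 0.0427 [-0.0103 -0.0427 -0.0345]
(178, 297) 0.06 [-0.0411 -0.06    0.016 ]
(390, 254) 0.0427 [ 0.0179  0.0427 -0.0514]
(390, 254) 0.06 [-0.0005  0.06   -0.0096]
[ 0.06411056 -0.0008509  -0.15668097] [-3.64703533e-01 -9.29431572e-04  9.31123230e-01]
[ 0.0145 -0.001  -0.03  ]
[ 0.0106 -0.001  -0.02  ]
[ 0.0067 -0.001  -0.01  ]
[ 0.0027 -0.001   0.    ]
[-0.0027 -0.001   0.014 ]
```

```bash
python3 - <<'E'
import cv2
im=cv2.imread("pics/w1.png"); cv2.imwrite("pics/w1z.png",cv2.resize(im[230:330,90:290],None,fx=4,fy=4,interpolation=cv2.INTER_CUBIC))
E
```

View pics/w1z.png

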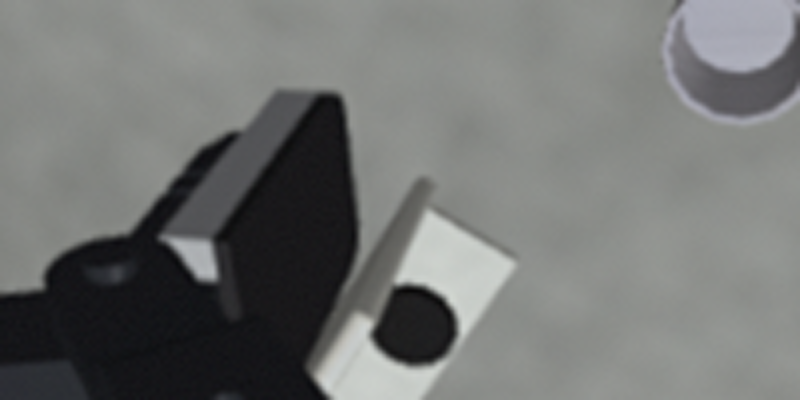

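```bash
python3 -m inch '[[0,0,0,0,0,0,0],[0,0,0,0,0,0,0],[0,0,0,0,0,0.015,0],[0,0,0,0,0,0.015,0],[0,0,0,0,0,0.01,0],[0,0,0,0,0,0.004,0],[0,0,0,0,0,0,0]]'; python3 - <<'E'
from h import *
im=arm.camera("wrist"); cv2.imwrite("pics/w6.png",im[:,:,::-1])
E
python3 to.py 0.4362 0.31 0.0 213
```

```text
clock: 6.03
position: [0.4337, 0.3082, 0.0035]
ee_rot: [-0.001, -0.284, 0.959, -0.001]
contact_force: [-0.1, -0.5, 0.1]
width: 0.0835
clock 6.08 pos [0.4342 0.3088 0.0044] F [0.1 0.6 0.1] w 0.0851
tool x [-0.839 -0.545  0.001] yawx -147.0 tool z [-0.001 -0.001 -1.   ]
shift tool [-0.0024 -0.0001  0.0044]
turn tool z (rad, if down) 0.0
```

View pics/w6.png

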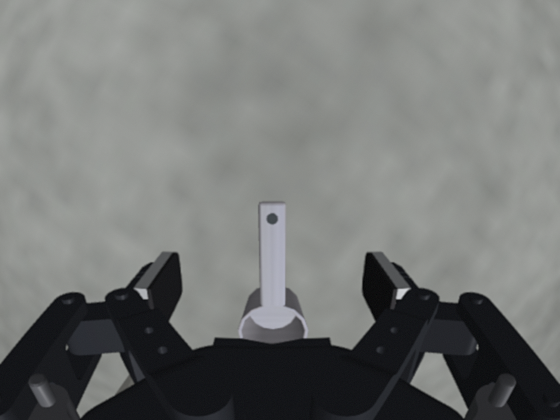

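```bash
python3 - <<'E'
from h import *
cal=arm.calibration("wrist"); print(-cal["R"].T@cal["t"], arm.read_state()["position"])
for z in (0,.016,.026): print(z,proj("wrist",[.4101,.2931,z],cal), proj("wrist",[.466,.3295,z],cal))
u=np.array([np.cos(np.radians(33)),np.sin(np.radians(33)),0]);n=np.array([-u[1],u[0],0])
A=np.array([.4101,.2931,.026]); print(proj("wrist",[A+n*.006,A-n*.006],cal))
im=arm.camera("scene"); cv2.imwrite("pics/s6.png",cv2.resize(im[200:320,320:440],None,fx=5,fy=5,interpolation=cv2.INTER_CUBIC)[:,:,::-1])
for w in (A,A+u*.0667): print("scene",(proj("scene",w)-[320,200])*5)
p=arm.read_state()["position"]
for z in (-.03,0,.014):print("tcp/tip scene",z,(proj("scene",p-[0,0,z])-[320,200])*5)
E
```

```text
[0.38099696 0.27330675 0.16115347] [0.43416166 0.3087557  0.00437749]
0 [[273.47594899 191.93488994]] [[273.40090709 305.3751491 ]]
0.016 [[273.62812711 199.36700617]] [[273.51006618 321.06003158]]
0.026 [[273.73999043 204.8530404 ]] [[273.58593078 332.10058417]]
[[287.69867003 204.85764031]
 [259.77488148 204.85027377]]
scene [[348.0154905  312.14268652]]
scene [[325.48571906 400.19528928]]
tcp/tip scene -0.03 [[341.23997642 337.35063332]]
tcp/tip scene 0 [[333.09089715 378.17242977]]
tcp/tip scene 0.014 [[329.38593035 396.73199898]]
```

View pics/s6.png

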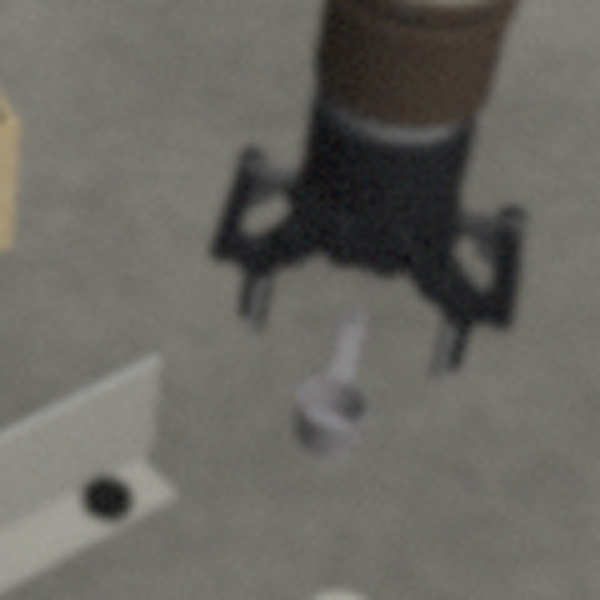

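```bash
python3 -m inch '[[0,0,0,-0.002,0,0.004,0],[0,0,0,0,0,0.004,0],[0,0,0,0,0,0.004,0],[0,0,0,0,0,0,0]]'
python3 -m inch '[[0,0,0,0,0,0,0.5],[0,0,0,0,0,0,1],[0,0,0,0,0,0,1],[0,0,0,0,0,0,1],[0,0,0,0,0,0,1],[0,0,0,0,0,0,1]]' 30
```

```text
clock: 6.47
position: [0.4356, 0.3097, -0.0078]
ee_rot: [-0.001, -0.284, 0.959, -0.0]
contact_force: [-0.3, 0.1, 0.2]
width: 0.0853
clock: 6.97
position: [0.436, 0.3101, -0.0069]
ee_rot: [0.0, -0.284, 0.959, 0.0]
contact_force: [1.0, -1.0, 0.4]
width: 0.0125
```

```bash
python3 -m inch '[[0,0,0,0,0,-0.01,1],[0,0,0,0,0,-0.03,1],[0,0,0,0,0,-0.035,1],[0,0,0,0,0,-0.035,1],[0,0,0,0,0,-0.03,1],[0,0,0,0.0087,-0.0338,0,1],[0,0,0,0.0087,-0.0338,0,1],[0,0,0,0.0087,-0.0338,0,1],[0,0,0,0.0087,-0.0338,0,1],[0,0,0,0.0087,-0.0338,0,1],[0,0,0,0.0087,-0.0338,0,1],[0,0,0,0.0087,-0.0338,0,1]]'
python3 -m inch '[[0,0,0,0.0087,-0.0338,0,1],[0,0,0.1216,0,0,0,1],[0,0,0.1216,0,0,0,1],[0,0,0.1216,0,0,0,1],[0,0,0.1216,0,0,0,1],[0,0,0.1216,0,0,0,1],[0,0,0.1216,0,0,0,1],[0,0,0.1216,0,0,0,1],[0,0,0,0,0,0,1]]'
python3 to.py 0.525 0.046 0.04 164.25
python3 - <<'E'
from h import *
im=arm.camera("wrist"); cv2.imwrite("pics/w7.png",im[:,:,::-1])
im=arm.camera("scene"); cv2.imwrite("pics/s7.png",cv2.resize(im[100:300,200:400],None,fx=3,fy=3,interpolation=cv2.INTER_CUBIC)[:,:,::-1])
E
```

```text
clock: 7.97
position: [0.5138, 0.0768, 0.1338]
ee_rot: [0.0, -0.284, 0.959, 0.0]
contact_force: [1.1, -0.3, -0.9]
width: 0.0113
clock: 8.72
position: [0.5247, 0.0453, 0.1336]
ee_rot: [0.0, 0.138, 0.99, 0.0]
contact_force: [0.4, 0.9, -1.2]
width: 0.0113
clock 8.72 pos [0.5247 0.0453 0.1336] F [ 0.4  0.9 -1.2] w 0.0113
tool x [-0.962  0.274 -0.   ] yawx 164.1 tool z [ 0.  0. -1.]
shift tool [-0.0001  0.0007  0.0936]
turn tool z (rad, if down) -0.0026
```

View pics/w7.png

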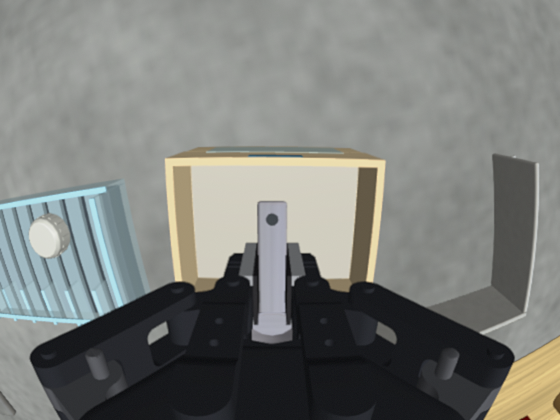

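View pics/s7.png

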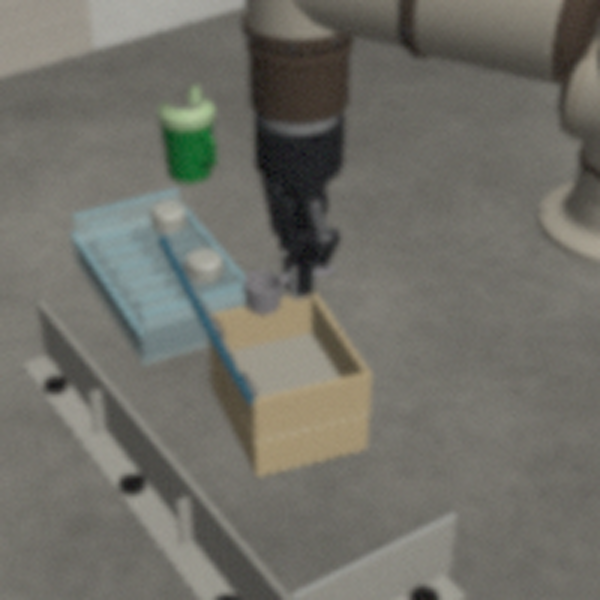

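```bash
python3 - <<'E'
from h import *
cal=arm.calibration("wrist")
L=at_z("wrist",(166.5,159),.092,cal);R=at_z("wrist",(384.5,159),.092,cal); d=L-R
print(L,R,np.linalg.norm(d),np.degrees(np.arctan2(d[1],d[0])))
print("pred", place([[-.056,.07,.092],[-.056,-.07,.092]],.5346,.0434,-.2749))
yaw=-.2749
h=at_z("wrist",(272,201),.133+.0069+.026,cal); print("handle end",h, Rz(-yaw)@(h-[.5346,.0434,0]))
E
```

```text
[ 0.46653267 -0.00737647  0.092     ] [0.50357327 0.12586259 0.092     ] 0.13829190926347373 -105.53598706272912
pred [[ 0.49970422  0.1259729   0.092     ]
 [ 0.46170112 -0.00877043  0.092     ]]
handle end [0.49319691 0.05437776 0.1659    ] [-0.04282842 -0.00067332  0.1659    ]
```

```bash
python3 -m inch '[[0,0,0,-0.0025,0,0.02,1],[0,0,0,0,0,0.025,1],[0,0,0,0,0,0.023,1],[0,0,0,0,0,0.014,1],[0,0,0,0,0,0.008,1],[0,0,0,0,0,0.003,1],[0,0,0,0,0,0,1]]'
```

```text
clock: 9.4
position: [0.5273, 0.0447, 0.0398]
ee_rot: [-0.0, 0.137, 0.991, -0.0]
contact_force: [0.3, -0.5, 0.1]
width: 0.0108
```

```bash
python3 -m inch '[[0,0,0,0,0,0.0015,1],[0,0,0,0,0,0,1],[0,0,0,0,0,0,0.6],[0,0,0,0,0,0,0.55],[0,0,0,0,0,0,0.55]]'
python3 -m inch '[[0,0,0,0,0,-0.02,0.55],[0,0,0,0,0,-0.03,0.55],[0,0,0,0,0,-0.03,0.55],[0,0,0,0,0,0,0.55]]'
python3 - <<'E'
from h import *
im=arm.camera("wrist"); cv2.imwrite("pics/w8.png",im[:,:,::-1])
E
```

```text
clock: 9.82
position: [0.5276, 0.0448, 0.039]
ee_rot: [0.001, 0.137, 0.991, 0.0]
contact_force: [-0.2, -0.4, -0.7]
width: 0.0381
clock: 10.15
position: [0.5314, 0.0457, 0.1248]
ee_rot: [0.006, 0.136, 0.991, 0.002]
contact_force: [1.4, 0.9, -0.0]
width: 0.0386
```

View pics/w8.png

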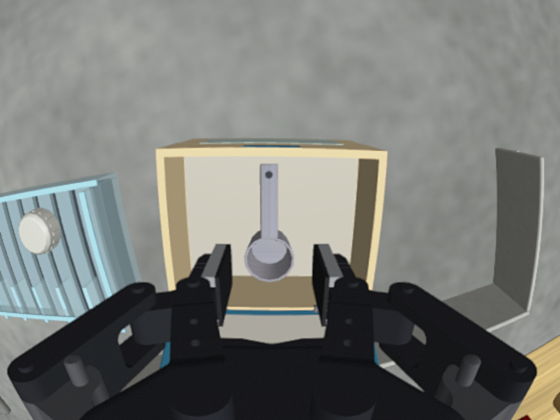

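```bash
python3 -m inch '[[0,0,0,0,0,-0.035,1],[0,0,0,0,0,-0.035,1],[0,0,0,0,0,-0.035,1],[0,0,0,0,0,0,1],[0,0,0,-0.036,0,0,1],[0,0,0,-0.036,0,0,1],[0,0,0,-0.036,0,0,1],[0,0,0,-0.036,0,0,1],[0,0,0,0,0,0,1]]'
python3 to.py 0.664 0.007 0.145 164.25
python3 - <<'E'
from h import *
im=arm.camera("wrist"); cv2.imwrite("pics/w9.png",im[:,:,::-1])
im=arm.camera("scene"); cv2.imwrite("pics/s9.png",cv2.resize(im[60:300,180:400],None,fx=2.5,fy=2.5,interpolation=cv2.INTER_CUBIC)[:,:,::-1])
E
```

```text
clock: 10.95
position: [0.6699, 0.0039, 0.219]
ee_rot: [-0.001, 0.139, 0.99, -0.001]
contact_force: [0.7, 0.4, -0.7]
width: -0.0001
clock 10.95 pos [0.6699 0.0039 0.219 ] F [ 0.7  0.4 -0.7] w -0.0001
tool x [-0.962  0.274  0.002] yawx 164.08 tool z [-0.002 -0.001 -1.   ]
shift tool [0.0064 0.0015 0.074 ]
turn tool z (rad, if down) -0.003
```

View pics/w9.png

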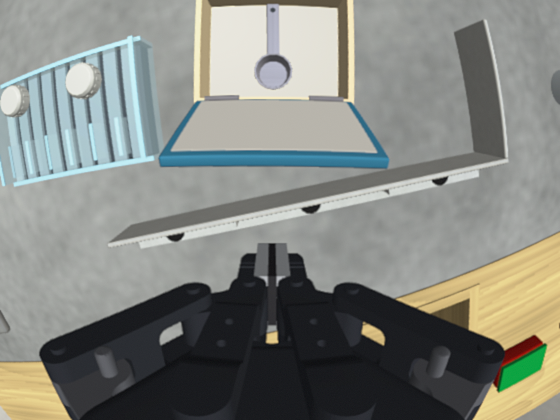

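View pics/s9.png

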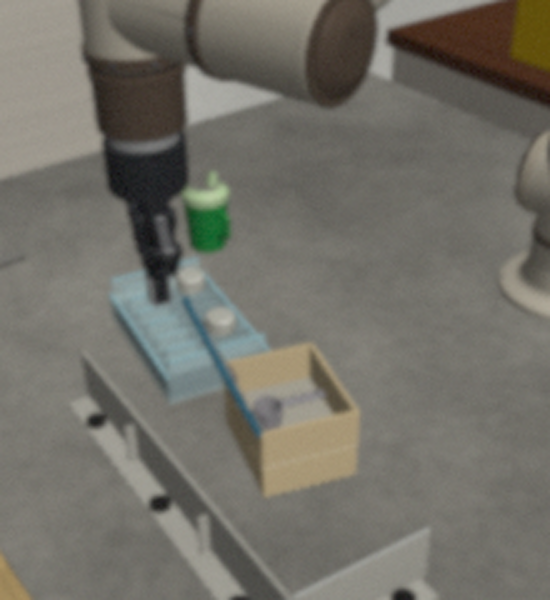

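```bash
python3 -m inch '[[0,0,0,0,0,0.037,1],[0,0,0,0,0,0.037,1],[0,0,0,0,0,0,1],[0,0,0,0.023,0,0,1],[0,0,0,0.022,0,0,1],[0,0,0,0.022,0,0,1],[0,0,0,0.022,0,-0.003,1],[0,0,0,0.022,0,-0.002,1]]'
python3 -m inch '[[0,0,0,0.017,0,0.01,1],[0,0,0,0.0166,0,0.019,1],[0,0,0,0.0085,0,0.015,1],[0,0,0,0.004,0,0.011,1],[0,0,0,0,0,0,1]]'
python3 - <<'E'
from h import *
im=arm.camera("wrist"); cv2.imwrite("pics/w10.png",im[:,:,::-1])
im=arm.camera("scene"); cv2.imwrite("pics/s10.png",cv2.resize(im[60:300,180:400],None,fx=2.5,fy=2.5,interpolation=cv2.INTER_CUBIC)[:,:,::-1])
E
```

```text
clock: 11.72
position: [0.5582, 0.0362, 0.1567]
ee_rot: [0.002, 0.137, 0.991, 0.0]
contact_force: [0.1, 0.3, -0.4]
width: -0.0
clock: 12.13
position: [0.5122, 0.0483, 0.0994]
ee_rot: [-0.001, 0.137, 0.991, -0.001]
contact_force: [-0.1, 0.9, -0.4]
width: 0.0004
```

View pics/w10.png

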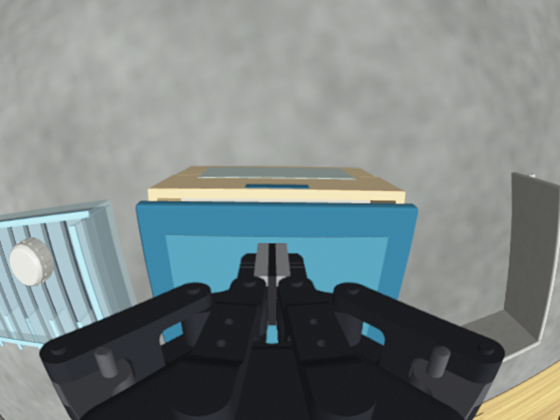

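View pics/s10.png

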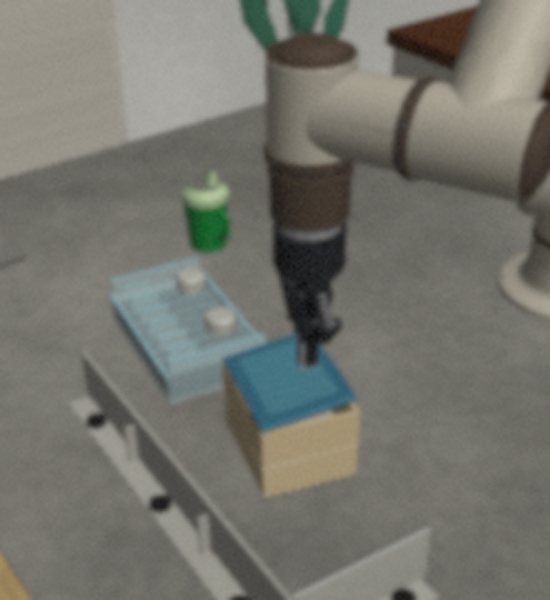

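```bash
python3 -m inch '[[0,0,0,0.008,0,0.007,1],[0,0,0,0.004,0,0.006,1],[0,0,0,0,0,0.003,1],[0,0,0,0,0,0.002,1],[0,0,0,0,0,0,1]]'
```

```text
clock: 12.65
position: [0.5031, 0.0519, 0.0856]
ee_rot: [0.0, 0.136, 0.991, -0.0]
contact_force: [-10.8, 3.2, 25.3]
width: -0.0
```

```bash
python3 -m inch '[[0,0,0,0,0,0.002,1],[0,0,0,0,0,0.002,1],[0,0,0,0,0,0,1]]'
```

```text
clock: 12.9
position: [0.5032, 0.0518, 0.085]
ee_rot: [0.001, 0.136, 0.991, -0.0]
contact_force: [-19.9, 4.8, 46.3]
width: 0.0003
```

```bash
python3 -m inch '[[0,0,0,0,0,-0.03,1],[0,0,0,0,0,-0.03,1],[0,0,-0.112,0,0,0,0.5],[0,0,-0.112,0,0,0,0],[0,0,0,0.03,0,0,0],[0,0,0,0.035,0,0,0],[0,0,0,0,0,0,0],[0,0,0,0,0,0,0]]'
python3 to.py 0.4406 0.0487 0.145 176.93
python3 - <<'E'
from h import *
cal=arm.calibration("wrist");im=arm.camera("wrist"); cv2.imwrite("pics/w11.png",im[:,:,::-1])
im=arm.camera("scene"); cv2.imwrite("pics/s11.png",cv2.resize(im[100:300,180:400],None,fx=3,fy=3,interpolation=cv2.INTER_CUBIC)[:,:,::-1])
E
```

```text
clock: 13.57
position: [0.4373, 0.0547, 0.1382]
ee_rot: [0.001, 0.025, 1.0, 0.0]
contact_force: [-0.1, 0.9, 0.2]
width: 0.0724
clock 13.57 pos [0.4373 0.0547 0.1382] F [-0.1  0.9  0.2] w 0.0724
tool x [-0.999  0.05  -0.001] yawx 177.13 tool z [ 0.001  0.    -1.   ]
shift tool [-0.0036 -0.0058 -0.0068]
turn tool z (rad, if down) 0.0034
```

View pics/w11.png

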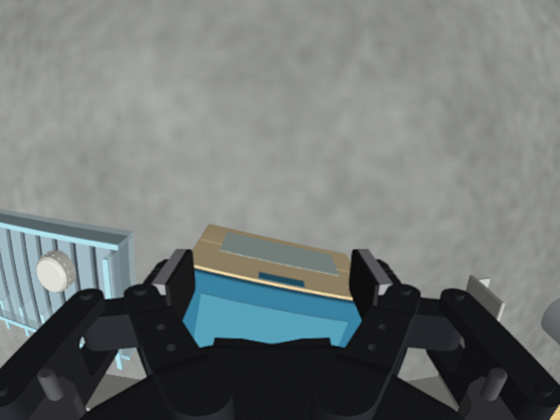

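View pics/s11.png

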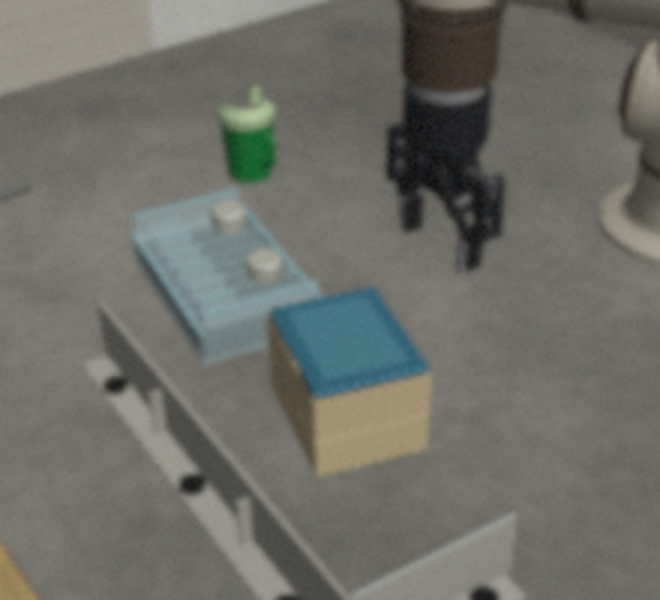

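```bash
python3 - <<'E'
from h import *
im=arm.camera("top"); cv2.imwrite("pics/t11.png",cv2.resize(im[120:270,150:430],None,fx=2.85,fy=2.85,interpolation=cv2.INTER_CUBIC)[:,:,::-1])
E
```

```text
(no output)
```

View pics/t11.png

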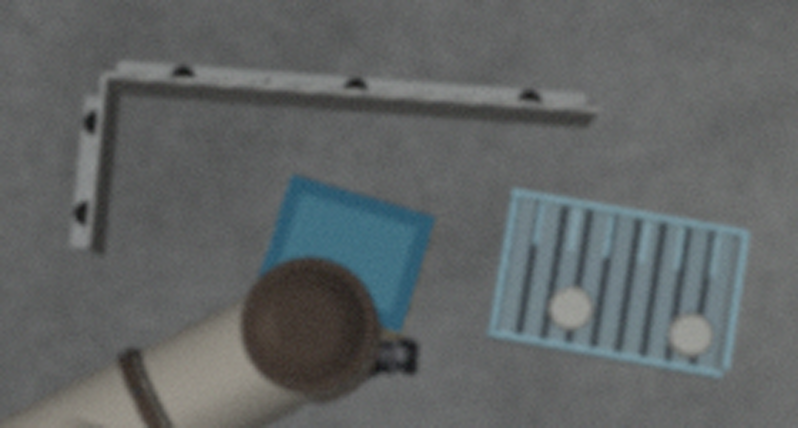

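```bash
python3 -m inch '[[0,-0.105,0,0.01,-0.004,0,0],[0,-0.105,0,0,0,0,0],[0,-0.105,0,0,0,0,0],[0,-0.105,0,0,0,0,0],[0,-0.105,0,0,0,0,0],[0,0,0,0,0,0,0],[0,0,0,0,0,0,0]]'
python3 to.py 0.43 0.0487 0.0 
python3 -c "
from h import *
print(np.round(arm.read_state()['joint_positions'],3))"
```

```text
clock: 14.3
position: [0.4421, 0.0391, 0.1496]
ee_rot: [0.201, 0.032, 0.979, -0.017]
contact_force: [0.7, -1.5, 0.2]
width: 0.0856
clock 14.3 pos [0.4421 0.0391 0.1496] F [ 0.7 -1.5  0.2] w 0.0856
tool x [-0.917  0.056 -0.395] yawx 176.49 tool z [ 0.393 -0.045 -0.919]
shift tool [0.0707 0.0117 0.1322]
[ 0.529 -0.041 -1.023  0.764 -0.35  -2.858]
```

```bash
python3 to.py 0.4400 0.0487 0.004; python3 -m inch '[[0,0,0,0,0,0,0]]'; python3 to.py 0.4400 0.0487 0.004
```

```text
clock 14.3 pos [0.4421 0.0391 0.1496] F [ 0.7 -1.5  0.2] w 0.0856
tool x [-0.917  0.056 -0.395] yawx 176.49 tool z [ 0.393 -0.045 -0.919]
shift tool [0.06   0.0123 0.1324]
clock: 14.38
position: [0.4431, 0.0401, 0.15]
ee_rot: [0.202, 0.032, 0.979, -0.016]
contact_force: [0.9, 0.2, 0.5]
width: 0.0856
clock 14.38 pos [0.4431 0.0401 0.15  ] F [0.9 0.2 0.5] w 0.0856
tool x [-0.917  0.057 -0.396] yawx 176.45 tool z [ 0.394 -0.044 -0.918]
shift tool [0.061  0.011  0.1324]
```

```bash
python3 -m inch '[[0,0,0,0.0122,0.0022,0.0265,0],[0,0,0,0.0122,0.0022,0.0265,0],[0,0,0,0.0122,0.0022,0.0265,0],[0,0,0,0.0122,0.0022,0.0265,0],[0,0,0,0.0122,0.0022,0.0265,0],[0,0,0,0,0,0,0],[0,0,0,0,0,0,0]]'; python3 to.py 0.4400 0.0487 0.004;python3 -c "
from h import *
print(np.round(arm.read_state()['joint_positions'],3))
im=arm.camera('wrist'); cv2.imwrite('pics/w12.png',im[:,:,::-1])
im=arm.camera('scene'); cv2.imwrite('pics/s12.png',cv2.resize(im[100:300,180:400],None,fx=3,fy=3,interpolation=cv2.INTER_CUBIC)[:,:,::-1])"
```

```text
clock: 14.97
position: [0.4634, 0.0527, 0.0734]
ee_rot: [0.154, 0.032, 0.987, -0.016]
contact_force: [-0.4, -0.9, -0.8]
width: 0.085
clock 14.97 pos [0.4634 0.0527 0.0734] F [-0.4 -0.9 -0.8] w 0.085
tool x [-0.951  0.058 -0.305] yawx 176.53 tool z [ 0.303 -0.041 -0.952]
shift tool [ 0.0431 -0.0041  0.0592]
[ 0.361  0.16  -1.065  1.125 -0.161 -3.095]
```

View pics/w12.png

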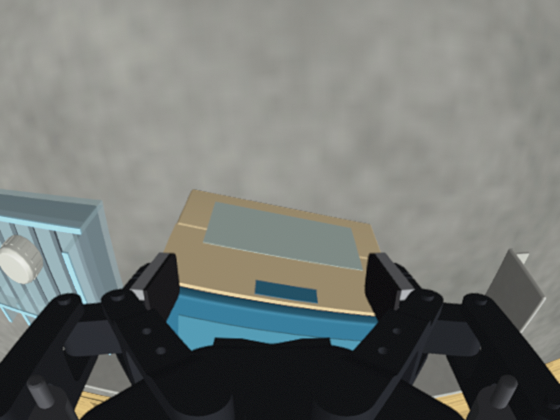

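View pics/s12.png

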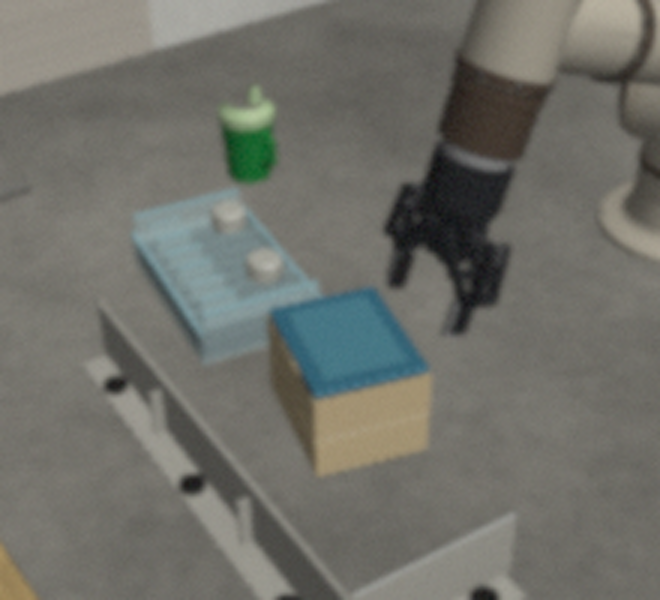

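```bash
python3 -m inch '[[0,0.085,0,0.02,0,-0.01,0.2],[0,0.085,0,0.01,0,-0.01,0.4],[0,0,0,0,0,0,0.5],[0,0,0,0,0,0,0.5]]'; python3 to.py 0.4357 0.0490 0.015;python3 -c "
from h import *
print(np.round(arm.read_state()['joint_positions'],3))"
```

```text
clock: 15.4
position: [0.4726, 0.0394, 0.0876]
ee_rot: [0.149, 0.035, 0.988, -0.029]
contact_force: [0.2, 0.3, 0.0]
width: 0.0429
clock 15.4 pos [0.4726 0.0394 0.0876] F [0.2 0.3 0. ] w 0.0429
tool x [-0.953  0.062 -0.297] yawx 176.31 tool z [ 0.293 -0.067 -0.954]
shift tool [0.0573 0.01   0.0578]
[ 0.46   0.156 -0.972  0.766 -0.278 -2.826]
```

```bash
python3 -m inch '[[0,0.1,0,0.015,0,-0.015,0.5],[0,0.1,0,0.01,0,-0.01,0.5],[0,0,0,0,0,0,0.5],[0,0,0,0,0,0,0.5]]'; python3 to.py 0.4357 0.0490 0.015;python3 -c "
from h import *
print(np.round(arm.read_state()['joint_positions'],3))"
```

```text
clock: 15.73
position: [0.4671, 0.0278, 0.0999]
ee_rot: [0.108, 0.043, 0.992, -0.041]
contact_force: [0.2, 0.4, 0.1]
width: 0.0433
clock 15.73 pos [0.4671 0.0278 0.0999] F [0.2 0.4 0.1] w 0.0433
tool x [-0.973  0.077 -0.219] yawx 175.49 tool z [ 0.212 -0.09  -0.973]
shift tool [0.0507 0.0241 0.0741]
[ 0.51   0.16  -0.819  0.404 -0.482 -2.516]
```

```bash
cat > to2.py <<'E'
import sys
from h import *
from scipy.spatial.transform import Rotation as Ro
# python3 to2.py g|w x y z yawx tilt : frame guard(relative yaw)/world ; tilt = turn about tool y (neg = tips lead toward -tool x)
G=(.703,.272,-.0536)
f=sys.argv[1]; x,y,z,yaw,tilt=map(float,sys.argv[2:7]); t=np.array([x,y,z]); yaw=np.radians(yaw)
if f=="g": t=place(t,*G)[0]; yaw+=G[2]
s=arm.read_state(); q=s["ee_rot"]; R=Ro.from_quat([q[1],q[2],q[3],q[0]]).as_matrix(); p=s["position"]
X=np.array([np.cos(yaw),np.sin(yaw),0]);Z=np.array([0,0,-1.]);Rt=np.c_[X,np.cross(Z,X),Z]@Ro.from_euler("y",tilt,degrees=True).as_matrix()
g=Rz(-G[2])@(p-[G[0],G[1],0])
print("clock",round(s["clock"],2),"pos",np.round(p,4),"guard",np.round(g,4),"F guard",np.round(Rz(-G[2])@s["contact_force"],1),"w",round(s["width"],4))
print("target world",np.round(t,4),"joints",np.round(s["joint_positions"],2))
print("rotvec",np.round(Ro.from_matrix(R.T@Rt).as_rotvec(),3),"shift now",np.round(R.T@(t-p),4),"shift after turn",np.round(Rt.T@(t-p),4))
E
python3 to2.py g -.26 -.237 .1 180 -8
```

```text
clock 15.73 pos [0.4671 0.0278 0.0999] guard [-0.2225 -0.2565  0.0999] F guard [0.2 0.4 0.1] w 0.0433
target world [0.4307 0.0493 0.1   ] joints [ 0.51  0.16 -0.82  0.4  -0.48 -2.52]
rotvec [-0.078  0.08  -0.028] shift now [ 0.037   0.0179 -0.0098] shift after turn [ 0.0371  0.0195 -0.0053]
```

```bash
python3 -m inch '[[-0.039,0.04,-0.014,0.0185,0.009,-0.005,0.5],[-0.039,0.04,-0.014,0.0185,0.009,-0.005,0.5],[0,0,0,0,0,0,0.5],[0,0,0,0,0,0,0.5]]'; python3 to2.py g -.26 -.237 .015 180 -8
```

```text
clock: 16.07
position: [0.4293, 0.0473, 0.1008]
ee_rot: [0.069, 0.027, 0.997, -0.003]
contact_force: [0.2, -0.1, -0.2]
width: 0.0429
clock 16.07 pos [0.4293 0.0473 0.1008] guard [-0.2612 -0.2391  0.1008] F guard [ 0.3 -0.1 -0.2] w 0.0429
target world [0.4307 0.0493 0.015 ] joints [ 0.55  0.13 -0.76  0.15 -0.58 -2.29]
rotvec [-0.003 -0.002 -0.001] shift now [0.0106 0.0023 0.0851] shift after turn [0.0107 0.0021 0.0851]
```

```bash
python3 -m inch '[[0,0,0,0.0036,0.0007,0.03,0.5],[0,0,0,0.0036,0.0007,0.03,0.5],[0,0,0,0.0036,0.0007,0.025,0.5],[0,0,0,0,0,0,0.5],[0,0,0,-0.0149,0,0.0021,0.5],[0,0,0,-0.0149,0,0.0021,0.5],[0,0,0,-0.0149,0,0.0021,0.5],[0,0,0,-0.0149,0,0.0021,0.5]]'; python3 to2.py g -.1203 -.237 .015 180 -8
python3 -c "
from h import *
im=arm.camera('wrist'); cv2.imwrite('pics/w13.png',im[:,:,::-1])
im=arm.camera('scene'); cv2.imwrite('pics/s13.png',cv2.resize(im[100:300,180:400],None,fx=3,fy=3,interpolation=cv2.INTER_CUBIC)[:,:,::-1])"
```

```text
clock: 16.73
position: [0.4885, 0.0455, 0.0148]
ee_rot: [0.065, 0.028, 0.997, -0.003]
contact_force: [-4.8, -1.6, 2.0]
width: 0.0429
clock 16.73 pos [0.4885 0.0455 0.0148] guard [-0.202  -0.2376  0.0148] F guard [-4.7 -1.8  2. ] w 0.0429
target world [0.5702 0.0418 0.015 ] joints [ 0.46  0.37 -0.73  0.19 -0.36 -2.27]
rotvec [-0.003 -0.009 -0.002] shift now [-0.0811  0.0008  0.0105] shift after turn [-0.081   0.0006  0.0112]
```

View pics/w13.png

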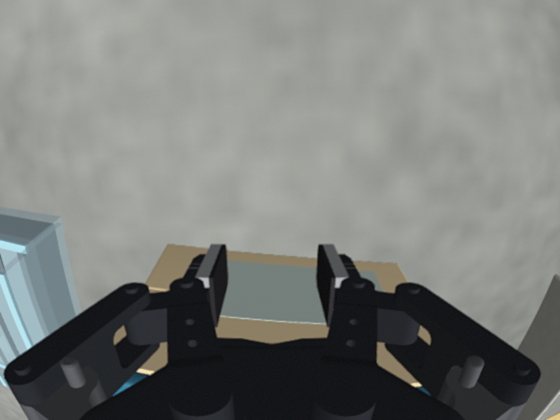

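View pics/s13.png

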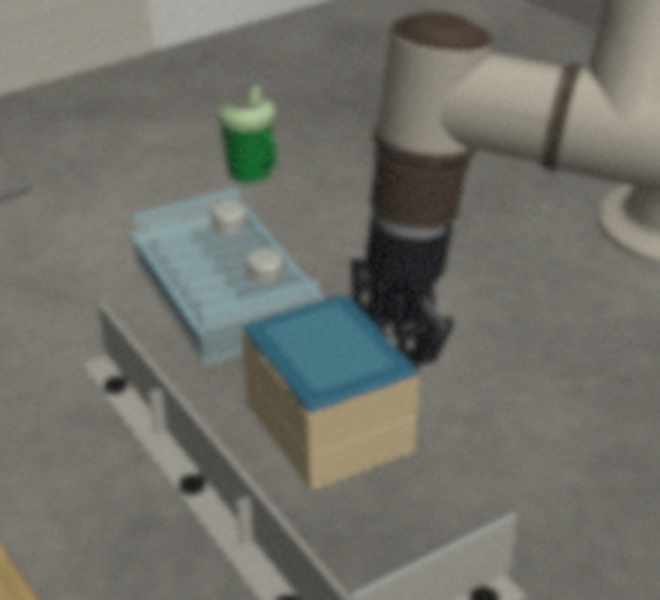

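```bash
python3 -m inch '[[0,0,0,-0.0149,0,0.0021,0.5],[0,0,0,-0.0149,0,0.0021,0.5],[0,0,0,-0.0149,0,0.0021,0.5],[0,0,0,-0.0149,0,0.0021,0.5],[0,0,0,-0.008,0,0.0011,0.5],[0,0,0,-0.004,0,0.0006,0.5],[0,0,0,0,0,0,0.5]]'; python3 to2.py g -.1203 -.237 .015 180 -8
```

```text
clock: 17.42
position: [0.5617, 0.043, 0.0143]
ee_rot: [0.067, 0.028, 0.997, -0.002]
contact_force: [-0.4, -0.7, -0.2]
width: 0.0431
clock 17.42 pos [0.5617 0.043  0.0143] guard [-0.1289 -0.2362  0.0143] F guard [-0.4 -0.7 -0.2] w 0.0431
target world [0.5702 0.0418 0.015 ] joints [ 0.4   0.46 -0.54  0.13 -0.45 -2.14]
rotvec [-0.    -0.005 -0.002] shift now [-0.0086 -0.0008  0.0005] shift after turn [-0.0086 -0.0008  0.0005]
```

```bash
python3 -m inch '[[0,0,0,-0.004,0,0.0006,0.5],[0,0,0,-0.003,0,0.0004,0.5],[0,0,0,-0.002,0,0.0003,0.5],[0,0,0,0,0,0,0.5]]'; python3 to2.py g -.1203 -.237 .015 180 -8
python3 -c "
from h import *
im=arm.camera('wrist'); cv2.imwrite('pics/w14.png',im[:,:,::-1])
im=arm.camera('scene'); cv2.imwrite('pics/s14.png',cv2.resize(im[100:300,180:400],None,fx=3,fy=3,interpolation=cv2.INTER_CUBIC)[:,:,::-1])"
```

```text
clock: 17.75
position: [0.569, 0.0424, 0.0138]
ee_rot: [0.066, 0.028, 0.997, -0.002]
contact_force: [-6.4, 1.2, 4.1]
width: 0.0427
clock 17.75 pos [0.569  0.0424 0.0138] guard [-0.1215 -0.2364  0.0138] F guard [-6.4  0.9  4.1] w 0.0427
target world [0.5702 0.0418 0.015 ] joints [ 0.39  0.47 -0.52  0.13 -0.47 -2.12]
rotvec [-0.001 -0.008 -0.002] shift now [-0.0013 -0.0006 -0.001 ] shift after turn [-0.0013 -0.0006 -0.001 ]
```

View pics/s14.png

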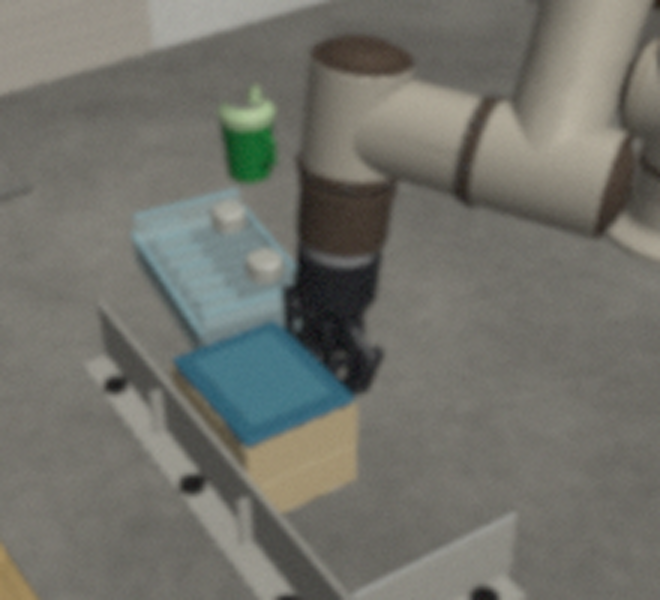

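```bash
python3 -m inch '[[0,0,0,-0.003,0,0.0004,0.5],[0,0,0,-0.003,0,0.0004,0.5],[0,0,0,0,0,0,0.5]]'; python3 to2.py g -.1203 -.237 .015 180 -8
```

```text
clock: 18.1
position: [0.569, 0.0408, 0.0124]
ee_rot: [0.06, 0.028, 0.998, -0.004]
contact_force: [-18.9, 6.1, 11.9]
width: 0.0428
clock 18.1 pos [0.569  0.0408 0.0124] guard [-0.1214 -0.238   0.0124] F guard [-19.2   5.1  11.9] w 0.0428
target world [0.5702 0.0418 0.015 ] joints [ 0.39  0.48 -0.5   0.12 -0.48 -2.12]
rotvec [-0.005 -0.02  -0.003] shift now [-0.0014  0.001  -0.0025] shift after turn [-0.0015  0.001  -0.0024]
```

```bash
python3 -m inch '[[0,0,0,0.01,0,-0.001,0.5],[0,0,0,0.015,0,-0.002,0.5],[0,0.06,0,-0.0046,0,-0.033,0.5],[0,0.06,0,-0.0046,0,-0.033,0.5],[0,0,0,0,0,-0.033,0.5],[0,0,-0.122,0,0,0,0.5],[0,0,-0.122,0,0,0,0.5],[0,0,-0.122,0,0,0,0.5],[0,0,-0.122,0,0,0,0.5],[0,0,-0.122,0,0,0,0.5],[0,0,-0.122,0,0,0,0.5],[0,0,-0.122,0,0,0,0.5]]'
python3 -m inch '[[0,0,-0.122,0,0,0,0.5],[0,0,-0.122,0,0,0,0.5],[0,0,-0.122,0,0,0,0.5],[0,0,-0.122,0,0,0,0.5],[0,0,-0.122,0,0,0,0.5],[0,0,-0.122,0,0,0,0.5],[0,0,0,0,0,0,0.5]]'
python3 to2.py g -.075 -.335 .12 270 -8
python3 -c "
from h import *
im=arm.camera('top'); cv2.imwrite('pics/t15.png',cv2.resize(im[120:270,150:430],None,fx=2.85,fy=2.85,interpolation=cv2.INTER_CUBIC)[:,:,::-1])"
```

```text
clock: 19.1
position: [0.5547, 0.044, 0.1127]
ee_rot: [0.009, -0.392, 0.92, -0.004]
contact_force: [0.4, 0.2, -0.7]
width: 0.0425
clock: 19.68
position: [0.5545, 0.044, 0.1127]
ee_rot: [0.007, -0.694, 0.72, -0.007]
contact_force: [-0.3, 0.4, 0.4]
width: 0.0427
clock 19.68 pos [0.5545 0.044  0.1127] guard [-0.136  -0.2356  0.1127] F guard [-0.3  0.3  0.4] w 0.0427
target world [ 0.6102 -0.0585  0.12  ] joints [ 0.37  0.36 -0.32  0.01 -0.87 -0.42]
rotvec [-0.018 -0.139  0.017] shift now [ 0.1003 -0.0596 -0.0063] shift after turn [ 0.0974 -0.061  -0.0211]
```

View pics/t15.png

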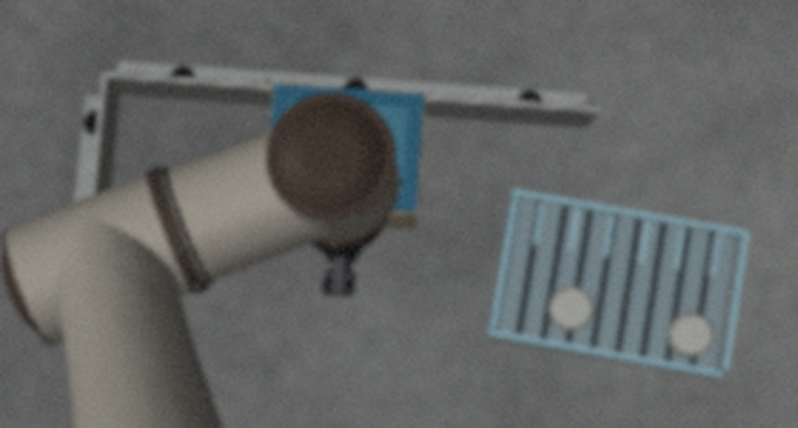

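```bash
python3 -m inch '[[0,0,0,0.0334,-0.0199,-0.002,0.5],[0,0,0,0.0334,-0.0199,-0.002,0.5],[0,0,0,0.0334,-0.0199,-0.002,0.5],[-0.009,-0.07,0.0085,0,0,0,0.5],[-0.009,-0.07,0.0085,0,0,0,0.5],[0,0,0,0,0,0,0.5],[0,0,0,0,0,0,0.5]]'
python3 to2.py g -.075 -.335 .015 270 -8
python3 -c "
from h import *
g=(.703,.272,-.0536)
for p in [(424,93),(416,212),(273,86)]:
    w=at_z('top',np.array(p)/2.85+[150,120],.1); print(Rz(-g[2])@(w-[g[0],g[1],0]))
im=arm.camera('wrist'); cv2.imwrite('pics/w16.png',im[:,:,::-1])"
```

```text
clock: 20.32
position: [0.6098, -0.06, 0.1193]
ee_rot: [0.05, -0.684, 0.726, 0.048]
contact_force: [-0.0, 1.2, 0.0]
width: 0.0426
clock 20.32 pos [ 0.6098 -0.06    0.1193] guard [-0.0753 -0.3365  0.1193] F guard [-0.1  1.2  0. ] w 0.0426
target world [ 0.6102 -0.0585  0.015 ] joints [ 0.09  0.45 -0.09 -0.16 -1.01 -0.07]
rotvec [ 0.001 -0.001 -0.007] shift now [ 0.0129 -0.0005  0.1035] shift after turn [ 0.013  -0.0003  0.1035]
[-0.00269814 -0.29824154  0.1       ]
[-0.11245468 -0.29780966  0.1       ]
[-0.00510637 -0.16080809  0.1       ]
```

View pics/w16.png

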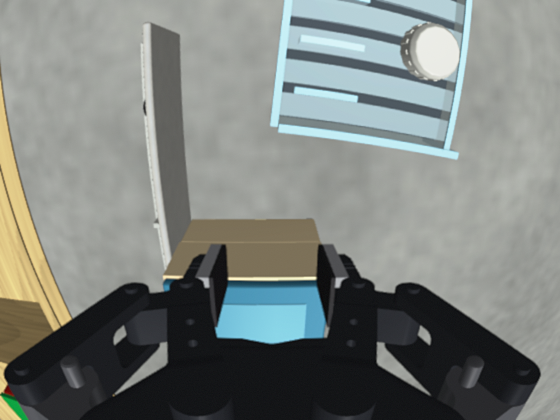

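```bash
python3 -m inch '[[0,0,0,0.004,0,0.034,0.5],[0,0,0,0.004,0,0.034,0.5],[0,0,0,0.004,0,0.025,0.5],[0,0,0,0.001,0,0.01,0.5],[0,0,0,0,0,0,0.5]]'
python3 to2.py g -.075 -.157 .015 270 -8
```

```text
clock: 20.78
position: [0.6067, -0.0564, 0.0127]
ee_rot: [0.047, -0.686, 0.725, 0.051]
contact_force: [0.3, -0.7, 0.0]
width: 0.0427
clock 20.78 pos [ 0.6067 -0.0564  0.0127] guard [-0.0785 -0.333   0.0127] F guard [ 0.4 -0.7  0. ] w 0.0427
target world [0.6197 0.1192 0.015 ] joints [ 0.1   0.58 -0.18 -0.19 -0.81 -0.02]
rotvec [ 0.009 -0.001 -0.002] shift now [-0.1747 -0.0033  0.022 ] shift after turn [-0.1747 -0.0035  0.0222]
```

```bash
python3 -m inch '[[0,0,0,-0.0149,-0.0004,0.0021,0.5],[0,0,0,-0.0149,-0.0004,0.0021,0.5],[0,0,0,-0.0149,-0.0004,0.0021,0.5],[0,0,0,-0.0149,-0.0004,0.0021,0.5],[0,0,0,-0.0149,-0.0003,0.0021,0.5],[0,0,0,-0.0149,-0.0003,0.0021,0.5],[0,0,0,-0.0149,-0.0003,0.0021,0.5]]'
python3 to2.py g -.075 -.1483 .015 270 -8
python3 -c "
from h import *
im=arm.camera('scene'); cv2.imwrite('pics/s17.png',cv2.resize(im[100:320,180:400],None,fx=2.7,fy=2.7,interpolation=cv2.INTER_CUBIC)[:,:,::-1])"
```

```text
clock: 21.37
position: [0.6172, 0.0485, 0.017]
ee_rot: [0.05, -0.686, 0.724, 0.048]
contact_force: [-1.8, -6.2, 5.9]
width: 0.0429
clock 21.37 pos [0.6172 0.0485 0.017 ] guard [-0.0737 -0.2278  0.017 ] F guard [-1.5 -6.3  5.9] w 0.0429
target world [0.6202 0.1279 0.015 ] joints [ 0.27  0.57 -0.18 -0.19 -0.79 -0.19]
rotvec [ 0.002 -0.001 -0.001] shift now [-0.0784  0.0014  0.013 ] shift after turn [-0.0784  0.0013  0.013 ]
```

View pics/s17.png

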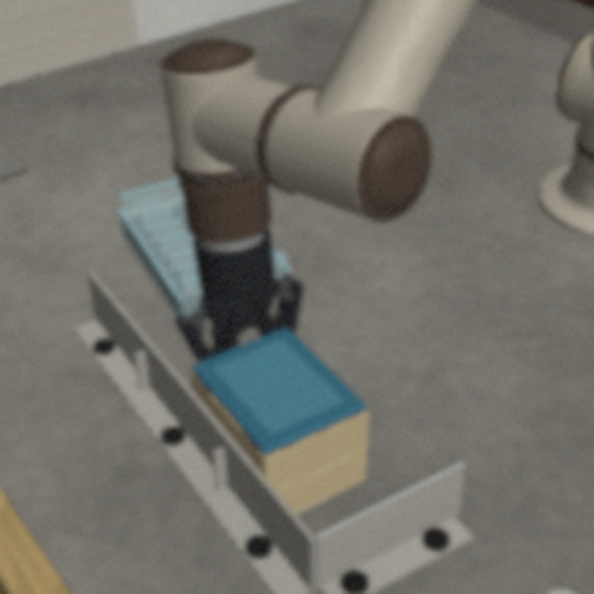

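```bash
python3 -m inch '[[0,0,0,-0.0149,0,0.0023,0.5],[0,0,0,-0.0149,0,0.0023,0.5],[0,0,0,-0.0149,0,0.0023,0.5],[0,0,0,-0.0149,0,0.0023,0.5],[0,0,0,-0.008,0,0.0012,0.5],[0,0,0,-0.005,0,0.0008,0.5],[0,0,0,0,0,0,0.5]]'
python3 to2.py g -.075 -.1483 .015 270 -8
```

```text
clock: 22.0
position: [0.6217, 0.1226, 0.0148]
ee_rot: [0.051, -0.686, 0.724, 0.049]
contact_force: [-0.0, 0.5, 0.3]
width: 0.0429
clock 22.0 pos [0.6217 0.1226 0.0148] guard [-0.0732 -0.1536  0.0148] F guard [-0.1  0.5  0.3] w 0.0429
target world [0.6202 0.1279 0.015 ] joints [ 0.38  0.59 -0.15 -0.18 -0.78 -0.31]
rotvec [ 0.001  0.001 -0.001] shift now [-0.0052  0.0018  0.0006] shift after turn [-0.0052  0.0018  0.0006]
```

```bash
python3 -m inch '[[0,0,0,-0.003,0,0.0004,0.5],[0,0,0,-0.003,0,0.0004,0.5],[0,0,0,-0.003,0,0.0004,0.5],[0,0,0,-0.002,0,0.0003,0.5],[0,0,0,0,0,0,0.5]]'
python3 to2.py g -.075 -.1483 .015 270 -8
```

```text
clock: 22.42
position: [0.6212, 0.1265, 0.0145]
ee_rot: [0.046, -0.685, 0.725, 0.048]
contact_force: [-0.4, -18.2, 6.2]
width: 0.0427
clock 22.42 pos [0.6212 0.1265 0.0145] guard [-0.0739 -0.1496  0.0145] F guard [  0.6 -18.2   6.2] w 0.0427
target world [0.6202 0.1279 0.015 ] joints [ 0.39  0.59 -0.15 -0.17 -0.78 -0.33]
rotvec [ 0.006 -0.006 -0.004] shift now [-0.0014  0.0011 -0.0003] shift after turn [-0.0014  0.0011 -0.0003]
```

```bash
python3 -m inch '[[0,0,0,0.01,0,-0.001,0.5],[0,0,0,0.02,0,-0.003,0.5],[0,0,0,-0.004,0,-0.033,0.5],[0,0,0,-0.004,0,-0.033,0.5],[0,0,0,-0.004,0,-0.033,0.5],[0,0,0,-0.004,0.025,-0.03,0.5],[0,0,0,-0.004,0.025,-0.03,0.5],[0,0,0,0,0,0,0.5]]'
python3 to2.py g -.075 -.1483 .015 270 -8
python3 -c "
from h import *
im=arm.camera('top'); cv2.imwrite('pics/t18.png',cv2.resize(im[130:220,160:300],None,fx=5.5,fy=5.5,interpolation=cv2.INTER_CUBIC)[:,:,::-1])
im=arm.camera('wrist'); cv2.imwrite('pics/w18.png',im[:,:,::-1])
im=arm.camera('scene'); cv2.imwrite('pics/s18.png',cv2.resize(im[180:320,230:390],None,fx=4.5,fy=4.2,interpolation=cv2.INTER_CUBIC)[:,:,::-1])"
```

```text
clock: 23.08
position: [0.5706, 0.1035, 0.1815]
ee_rot: [0.055, -0.686, 0.724, 0.047]
contact_force: [0.5, 0.3, 1.0]
width: 0.0429
clock 23.08 pos [0.5706 0.1035 0.1815] guard [-0.1231 -0.1753  0.1815] F guard [0.5 0.3 1. ] w 0.0429
target world [0.6202 0.1279 0.015 ] joints [ 0.38  0.32 -0.13 -0.15 -1.05 -0.37]
rotvec [-0.007  0.005  0.   ] shift now [-0.0027 -0.047   0.169 ] shift after turn [-0.0036 -0.0481  0.1687]
```

View pics/t18.png

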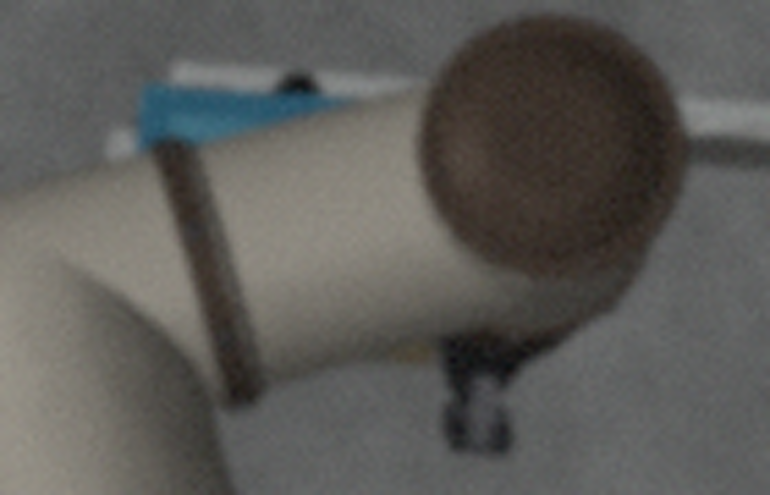

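View pics/w18.png

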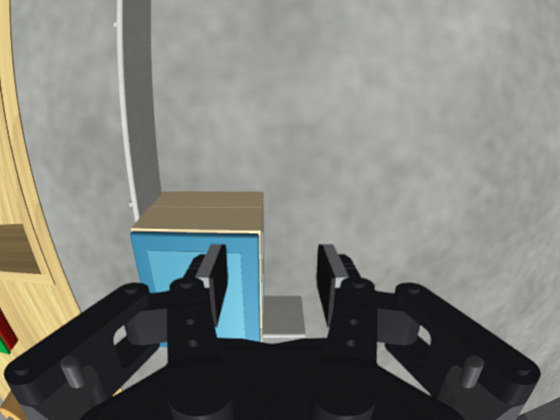

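View pics/s18.png

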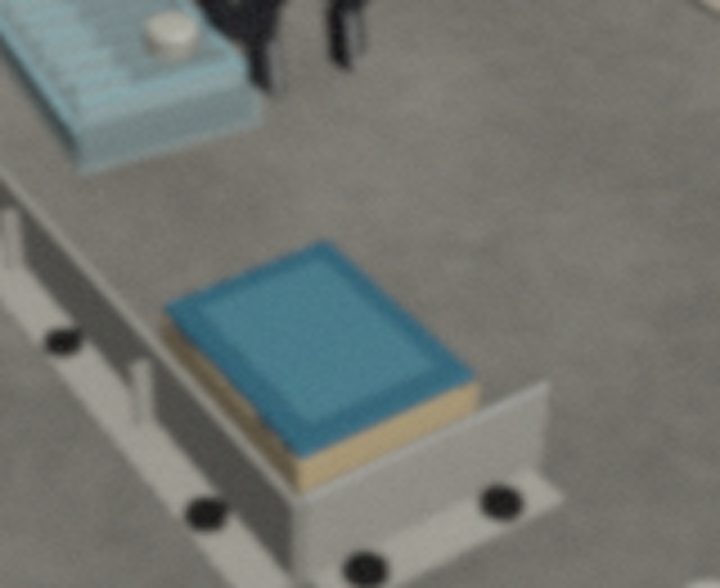

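```bash
python3 -m inch '[[0,0.07,0,0,0.01,0,0.5],[0,0.07,0,0,0.01,0,0.5],[0,0,0.121,0,0,0,0.5],[0,0,0.121,0,0,0,0.5],[0,0,0.121,0,0,0,0.5],[0,0,0.121,0,0,0,0.5],[0,0,0.121,0,0,0,0.5],[0,0,0.121,0,0,0,0.5],[0,0,0.121,0,0,0,0.5],[0,0,0.121,0,0,0,0.5],[0,0,0.121,0,0,0,0.5],[0,0,0.121,0,0,0,0.5]]'
python3 -m inch '[[0,0,0.121,0,0,0,0.5],[0,0,0.121,0,0,0,0.5],[0,0,0.121,0,0,0,0.5],[0,-0.07,0,0,0.03,0,0.5],[0,-0.07,0,0,0.03,0,0.5],[0,0,0,0,0.03,0,0.5],[0,0,0,0,0,0,0.5],[0,0,0,0,0,0,0.5]]'
python3 to2.py g -.145 -.075 .02 180 -8
```

```text
clock: 24.23
position: [0.5503, 0.1035, 0.1721]
ee_rot: [-0.004, -0.149, 0.989, 0.0]
contact_force: [-0.5, -0.8, -0.6]
width: 0.0428
clock: 24.9
position: [0.5554, 0.1945, 0.1723]
ee_rot: [0.067, 0.028, 0.997, -0.003]
contact_force: [1.1, -0.3, 1.1]
width: 0.0424
clock 24.9 pos [0.5554 0.1945 0.1723] guard [-0.1433 -0.0853  0.1723] F guard [ 1.1 -0.3  1.1] w 0.0424
target world [0.5542 0.2049 0.02  ] joints [ 0.66  0.3  -0.29  0.12 -0.88 -2.35]
rotvec [-0.002 -0.006 -0.002] shift now [0.022  0.0106 0.1507] shift after turn [0.0229 0.0103 0.1506]
```

```bash
python3 -m inch '[[0,0,0,0.005,0.002,0.035,0.5],[0,0,0,0.005,0.002,0.035,0.5],[0,0,0,0.005,0.002,0.035,0.5],[0,0,0,0.005,0.002,0.032,0.5],[0,0,0,0.002,0.002,0.014,0.5],[0,0,0,0,0,0,0.5],[0,0,0,-0.01,0,0.0014,0.5],[0,0,0,-0.007,0,0.001,0.5],[0,0,0,-0.004,0,0.0006,0.5],[0,0,0,0,0,0,0.5]]'
python3 to2.py g -.1214 -.075 .015 180 -8
```

```text
clock: 25.73
position: [0.5779, 0.2021, 0.0227]
ee_rot: [0.069, 0.03, 0.997, -0.001]
contact_force: [-0.4, 0.2, 1.1]
width: 0.0426
clock 25.73 pos [0.5779 0.2021 0.0227] guard [-0.1212 -0.0765  0.0227] F guard [-0.4  0.2  1.1] w 0.0426
target world [0.5778 0.2036 0.015 ] joints [ 0.64  0.51 -0.42  0.17 -0.54 -2.42]
rotvec [ 0.    -0.001 -0.006] shift now [0.0013 0.0015 0.0076] shift after turn [0.0013 0.0015 0.0076]
```

```bash
python3 -m inch '[[0,0,0,-0.002,0,0.003,0.5],[0,0,0,-0.003,0,0.003,0.5],[0,0,0,-0.002,0,0.0003,0.5],[0,0,0,0,0,0,0.5]]'
python3 to2.py g -.1214 -.075 .015 180 -8
```

```text
clock: 26.07
position: [0.5792, 0.2, 0.0161]
ee_rot: [0.064, 0.03, 0.997, -0.004]
contact_force: [-16.3, 2.5, 9.1]
width: 0.0427
clock 26.07 pos [0.5792 0.2    0.0161] guard [-0.1197 -0.0785  0.0161] F guard [-16.4   1.6   9.1] w 0.0427
target world [0.5778 0.2036 0.015 ] joints [ 0.64  0.53 -0.41  0.17 -0.54 -2.41]
rotvec [-0.006 -0.011 -0.005] shift now [0.0018 0.0035 0.0008] shift after turn [0.0018 0.0035 0.0008]
```

```bash
python3 -m inch '[[0,0,0,0.01,0,-0.001,0.5],[0,0,0,0.02,0,-0.003,0.4],[0,0,0,-0.005,0,-0.037,0.2],[0,0,0,-0.005,0,-0.037,0],[0,0,0,-0.005,0,-0.037,0],[0,0,0,0.0108,-0.0373,-0.0015,0],[0,0,0,0.0108,-0.0373,-0.0015,0],[0,0,0,0.0108,-0.0373,-0.0015,0],[0,0,0,0.0108,-0.0373,-0.0015,0],[0,0,0,0.0108,-0.0373,-0.0015,0],[0,0,0,0.0108,-0.0373,-0.0015,0],[0,0,0,0.0108,-0.0373,-0.0015,0]]'
python3 -m inch '[[0,0,0,0.0108,-0.0373,-0.0015,0],[0,0,0,0.0108,-0.0373,-0.0015,0],[0,0,0,0.0108,-0.0373,-0.0015,0],[0,0,0,0.0108,-0.0373,-0.0015,0],[0,0,0,0,0,0,0],[0,0,0,0,0,0,0]]'
python3 to2.py g -.27 -.4885 .05 180 -8
python3 -c "
from h import *
im=arm.camera('top'); cv2.imwrite('pics/t19.png',cv2.resize(im[120:270,150:430],None,fx=2.85,fy=2.85,interpolation=cv2.INTER_CUBIC)[:,:,::-1])
im=arm.camera('wrist'); cv2.imwrite('pics/w19.png',im[:,:,::-1])"
```

```text
clock: 27.07
position: [0.4613, -0.0542, 0.1291]
ee_rot: [0.069, 0.028, 0.997, -0.002]
contact_force: [1.0, -0.7, 0.6]
width: 0.0855
clock: 27.57
position: [0.4093, -0.2011, 0.1289]
ee_rot: [0.069, 0.031, 0.997, -0.002]
contact_force: [0.3, 1.0, -0.5]
width: 0.0853
clock 27.57 pos [ 0.4093 -0.2011  0.1289] guard [-0.2679 -0.4882  0.1289] F guard [ 0.2  1.1 -0.5] w 0.0853
target world [ 0.4072 -0.2013  0.05  ] joints [-0.1   0.13 -0.6  -0.01 -0.7  -1.52]
rotvec [-0.001 -0.002 -0.009] shift now [ 0.0129 -0.0003  0.0779] shift after turn [ 0.0131 -0.0003  0.0779]
```

View pics/t19.png

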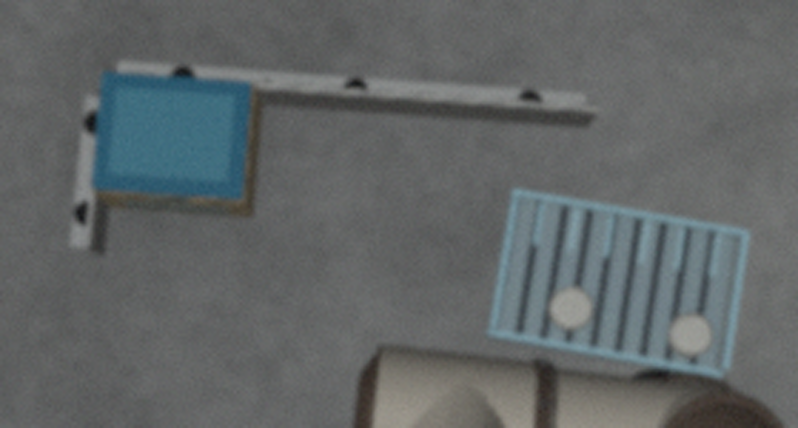

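View pics/w19.png

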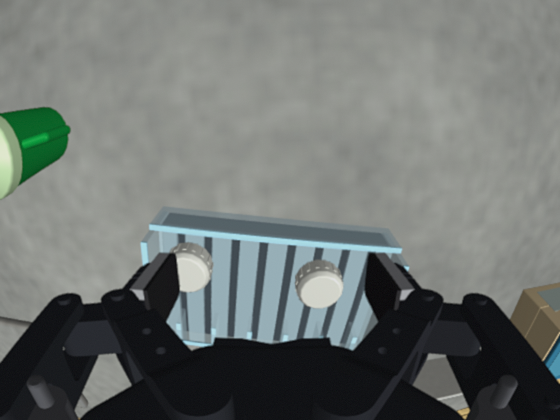

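```bash
python3 -c "
from h import *
from fit import fit
g=(.703,.272,-.0536)
T=lambda p:(np.array(p)/2.85+[150,120])
a=.055;b=.069
o=[('top',(a,b,.1),T((105,72))),('top',(a,-b,.1),T((255,82))),('top',(-a,-b,.1),T((246,200))),('top',(-a,b,.1),T((95,190)))]
x,r=fit(o,(.64,.2,-.05)); print('tub',x,np.degrees(x[2]),'guard',Rz(-g[2])@(np.array([x[0],x[1],0])-[g[0],g[1],0])); print(r)
for px in [(163,208),(396,233)]: print(Rz(-g[2])@(at_z('wrist',px,0)-[g[0],g[1],0]))
for px in [(150,226),(401,249)]: print(Rz(-g[2])@(at_z('wrist',px,.062)-[g[0],g[1],0]))
" 2>&1 | grep -v '^\(rack\|scoop\)'
```

```text
tub [ 0.5346  0.0434 -0.2749] yaw deg -15.75
[[-0.5, -0.4], [-0.1, -0.0], [-0.1, 0.5], [-1.0, 0.9], [-0.3, -1.7], [0.2, -0.4], [-0.1, -0.7], [-1.7, 1.1], [-0.5, -0.2]]
[[-0.2, -0.8], [0.2, -0.6], [0.8, 1.3], [-0.7, 0.3]]
guard [ 0.703   0.272  -0.0536] yaw deg -3.07
[[-4.9, -0.6], [0.0, 0.2], [0.6, 0.2], [-2.0, 0.5], [-0.3, 2.1], [-0.6, 0.8], [-2.6, -2.3], [-0.6, -1.7]]
tub in guard [-0.1559 -0.2373] rel yaw -12.678920005088784
tub [ 0.64220481  0.1993053  -0.05326108] -3.051635055163657 guard [-0.0568133  -0.07584736  0.        ]
[[-0.06046795 -0.06949565]
 [ 0.26965617 -0.23238861]
 [ 0.16252175  0.10972428]
 [-0.38489852  0.17735421]]
[-0.23425313 -0.58986989  0.        ]
[-0.20621398 -0.36123538  0.        ]
[-0.24566015 -0.57934788  0.062     ]
[-0.22426565 -0.38217646  0.062     ]
```

```bash
python3 -m inch '[[0,0,0,0.006,0,0.035,0],[0,0,0,0.005,0.002,0.035,0],[0,0,0,0.005,0.001,0.035,0],[0,0,0,0.004,0,0.022,0],[0,0,0,0.001,0,0.01,0],[0,0,0,0,0,0,0],[0,0,0,0,0,0,0]]'
python3 to2.py g -.147 -.485 -.012 180 -8
```

```text
clock: 28.3
position: [0.409, -0.195, -0.0102]
ee_rot: [0.068, 0.027, 0.997, -0.002]
contact_force: [0.0, -0.3, 0.2]
width: 0.0854
clock 28.3 pos [ 0.409  -0.195  -0.0102] guard [-0.2686 -0.4821 -0.0102] F guard [ 0.1 -0.3  0.2] w 0.0854
target world [ 0.5302 -0.2044 -0.012 ] joints [-0.09  0.38 -0.76 -0.02 -0.29 -1.52]
rotvec [-0.    -0.004 -0.001] shift now [-0.1202 -0.0028  0.0183] shift after turn [-0.1202 -0.0029  0.0187]
```

Now push the rack gently toward +x.

```bash
python3 -m inch '[[0,0,0,-0.005,0,0.0007,0],[0,0,0,-0.008,0,0.0011,0],[0,0,0,-0.009,0,0.0013,0],[0,0,0,-0.009,0,0.0013,0],[0,0,0,-0.009,0,0.0013,0],[0,0,0,-0.009,0,0.0013,0],[0,0,0,-0.009,0,0.0013,0]]'
python3 to2.py g -.147 -.485 -.012 180 -8
python3 -c "
from h import *
im=arm.camera('wrist'); cv2.imwrite('pics/w20.png',im[:,:,::-1])"
```

```text
clock: 28.88
position: [0.4648, -0.1997, -0.0106]
ee_rot: [0.066, 0.03, 0.997, -0.002]
contact_force: [-5.5, -1.5, 4.0]
width: 0.0856
clock 28.88 pos [ 0.4648 -0.1997 -0.0106] guard [-0.2126 -0.4838 -0.0106] F guard [-5.4 -1.8  4. ] w 0.0856
target world [ 0.5302 -0.2044 -0.012 ] joints [-0.09  0.44 -0.64 -0.01 -0.36 -1.53]
rotvec [-0.    -0.008 -0.007] shift now [-0.0648 -0.0008  0.01  ] shift after turn [-0.0648 -0.0012  0.0105]
```

View pics/w20.png

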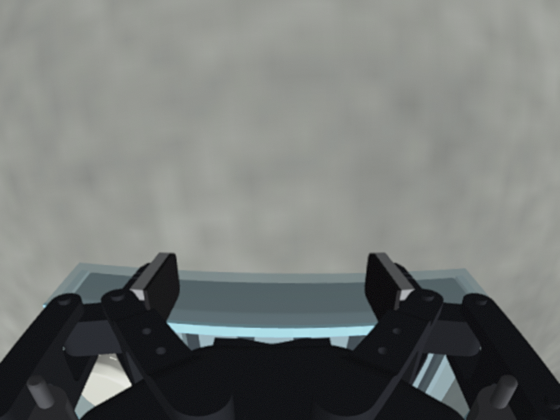

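```bash
python3 -m inch '[[0,0,0,-0.009,0,0.0013,0],[0,0,0,-0.009,0,0.0013,0],[0,0,0,-0.009,0,0.0013,0],[0,0,0,-0.009,0,0.0013,0],[0,0,0,-0.009,0,0.0013,0],[0,0,0,-0.007,0,0.001,0],[0,0,0,-0.005,0,0.0007,0],[0,0,0,0,0,0,0]]'
python3 to2.py g -.147 -.485 -.012 180 -8
```

```text
clock: 29.6
position: [0.5254, -0.203, -0.0106]
ee_rot: [0.069, 0.029, 0.997, -0.002]
contact_force: [-1.7, -0.1, -0.9]
width: 0.0857
clock 29.6 pos [ 0.5254 -0.203  -0.0106] guard [-0.1519 -0.4838 -0.0106] F guard [-1.6 -0.2 -0.9] w 0.0857
target world [ 0.5302 -0.2044 -0.012 ] joints [-0.08  0.5  -0.5  -0.01 -0.43 -1.54]
rotvec [-0.001 -0.002 -0.004] shift now [-0.0047 -0.0012  0.002 ] shift after turn [-0.0047 -0.0012  0.002 ]
```

```bash
python3 -c "
from h import *
im=arm.camera('scene'); cv2.imwrite('pics/s21.png',cv2.resize(im[120:300,170:350],None,fx=3.3,fy=3.3,interpolation=cv2.INTER_CUBIC)[:,:,::-1])
im=arm.camera('top'); cv2.imwrite('pics/t21.png',cv2.resize(im[120:270,150:430],None,fx=2.85,fy=2.85,interpolation=cv2.INTER_CUBIC)[:,:,::-1])"
```

```text
(no output)
```

View pics/s21.png

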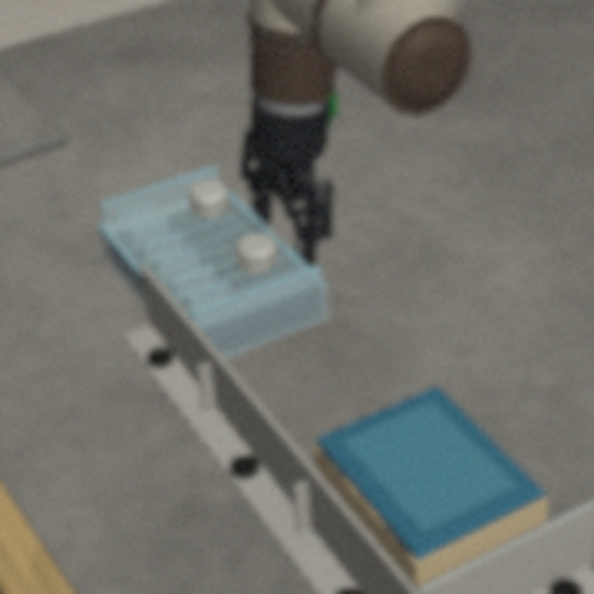

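View pics/t21.png

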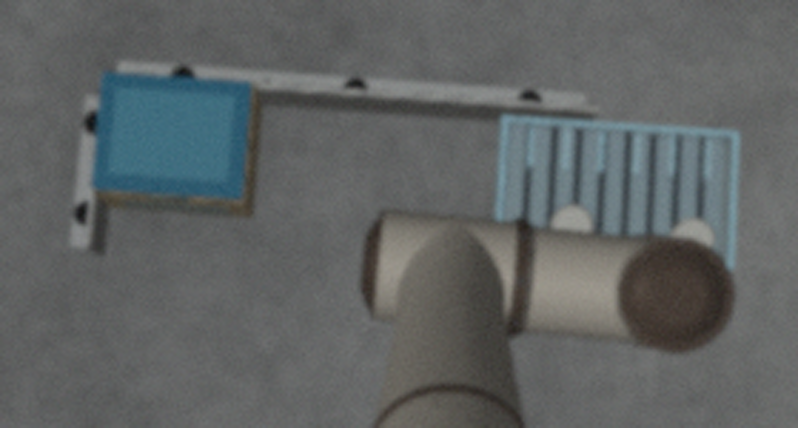

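```bash
python3 -m inch '[[0,0,0,0.01,0,-0.001,0],[0,0,0,0.02,0,-0.003,0],[0,0.07,0,-0.005,0,-0.035,0.3],[0,0.07,0,-0.003,0,-0.035,0.5],[0,0,0,0,0,-0.035,0.5],[0,0,0,0,0,-0.035,0.5],[0,0,-0.121,0,-0.03,0,0.5],[0,0,-0.121,0,-0.03,0,0.5],[0,0,-0.121,0,0,0,0.5],[0,0,-0.121,0,0,0,0.5],[0,0,-0.121,0,0,0,0.5],[0,0,-0.121,0,0,0,0.5]]'
python3 -m inch '[[0,0,-0.121,0,0,0,0.5],[0,0,-0.121,0,0,0,0.5],[0,0,-0.121,0,0,0,0.5],[0,0,-0.121,0,0,0,0.5],[0,0,-0.121,0,0,0,0.5],[0,0,-0.121,0,0,0,0.5],[0,0,-0.121,0,0,0,0.5],[0,0,0,0,0,0,0.5]]'
python3 to2.py g -.085 -.63 .12 270 -8
```

```text
clock: 30.7
position: [0.4951, -0.2613, 0.1293]
ee_rot: [0.0, -0.33, 0.944, -0.0]
contact_force: [0.1, -1.1, 0.8]
width: 0.0425
clock: 31.37
position: [0.4952, -0.261, 0.1293]
ee_rot: [0.0, -0.688, 0.726, -0.0]
contact_force: [0.1, 0.1, 0.6]
width: 0.0427
clock 31.37 pos [ 0.4952 -0.261   0.1293] guard [-0.179  -0.5433  0.1293] F guard [0.1 0.2 0.6] w 0.0427
target world [ 0.5844 -0.3525  0.12  ] joints [-0.2   0.35 -0.28  0.   -0.94  0.14]
rotvec [-0.   -0.14 -0.  ] shift now [ 0.0866 -0.094   0.0094] shift after turn [ 0.0871 -0.094  -0.0028]
```

```bash
python3 -m inch '[[0,0,0,0.0217,-0.0235,0.002,0.5],[0,0,0,0.0217,-0.0235,0.002,0.5],[0,0,0,0.0217,-0.0235,0.002,0.5],[0,0,0,0.0217,-0.0235,0.002,0.5],[0,-0.07,0,0,0,0,0.5],[0,-0.07,0,0,0,0,0.5],[0,0,0,0,0,0,0.5],[0,0,0,0,0,0,0.5]]'
python3 to2.py g -.085 -.63 -.005 270 -8
python3 -c "
from h import *
im=arm.camera('wrist'); cv2.imwrite('pics/w22.png',im[:,:,::-1])
im=arm.camera('top'); cv2.imwrite('pics/t22.png',cv2.resize(im[120:270,150:430],None,fx=2.85,fy=2.85,interpolation=cv2.INTER_CUBIC)[:,:,::-1])"
```

```text
clock: 32.03
position: [0.584, -0.354, 0.1206]
ee_rot: [0.05, -0.684, 0.726, 0.048]
contact_force: [0.2, 0.7, -0.0]
width: 0.0427
clock 32.03 pos [ 0.584  -0.354   0.1206] guard [-0.0853 -0.6315  0.1206] F guard [ 0.1  0.7 -0. ] w 0.0427
target world [ 0.5844 -0.3525 -0.005 ] joints [-0.37  0.59  0.15 -0.14 -1.18  0.37]
rotvec [ 0.    -0.001 -0.006] shift now [ 0.0158 -0.0004  0.1246] shift after turn [ 0.016  -0.0003  0.1246]
```

View pics/w22.png

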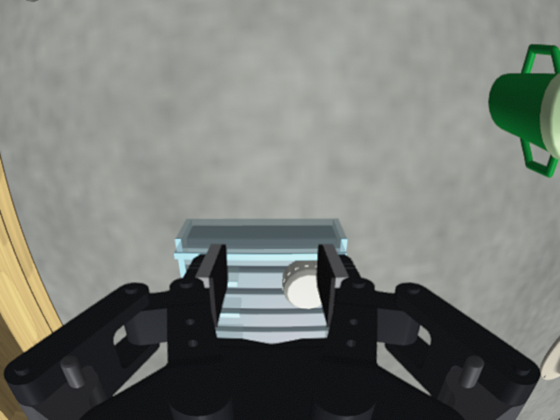

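View pics/t22.png

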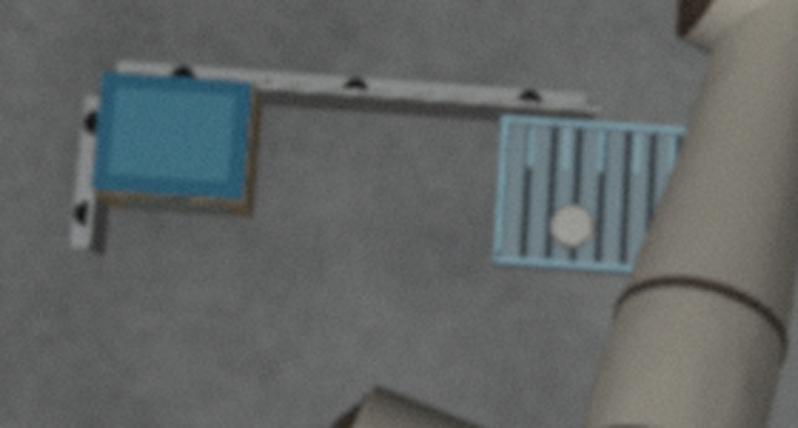

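```bash
python3 -c "
from h import *
g=(.703,.272,-.0536)
f=lambda cam,px,z:np.round(Rz(-g[2])@(at_z(cam,px,z)-[g[0],g[1],0]),4)
for px in [(190,220),(340,220)]: print(f('wrist',px,0))
for px in [(176,255),(348,254)]: print(f('wrist',px,.062))
T=lambda p:(np.array(p)/2.85+[150,120])
for p in [(501,116),(492,262)]: print('top',f('top',T(p),.062))
"
```

```text
[-0.0086 -0.5901  0.    ]
[-0.1474 -0.5897  0.    ]
[-0.0115 -0.5899  0.062 ]
[-0.1415 -0.5907  0.062 ]
top [-0.0103 -0.3719  0.062 ]
top [-0.1481 -0.3712  0.062 ]
```

```bash
python3 -m inch '[[0,0,0,0.005,0,0.035,0.5],[0,0,0,0.005,0,0.035,0.5],[0,0,0,0.004,0,0.033,0.5],[0,0,0,0.002,0,0.018,0.5],[0,0,0,0,0,0,0.5],[0,0,0,-0.01,0,0.0014,0.5],[0,0,0,-0.01,0,0.0014,0.5],[0,0,0,-0.007,0,0.001,0.5],[0,0,0,-0.007,0,0.001,0.5],[0,0,0,-0.008,0,0.0011,0.5],[0,0,0,-0.01,0,0.0014,0.5],[0,0,0,-0.01,0,0.0014,0.5]]'
python3 to2.py g -.085 -.37 -.003 270 -8
```

```text
clock: 33.13
position: [0.5892, -0.2906, 0.0014]
ee_rot: [0.051, -0.686, 0.725, 0.046]
contact_force: [-0.1, -5.2, 3.6]
width: 0.0425
clock 33.13 pos [ 0.5892 -0.2906  0.0014] guard [-0.0835 -0.5679  0.0014] F guard [ 0.2 -5.2  3.6] w 0.0425
target world [ 0.5983 -0.0929 -0.003 ] joints [-0.28  0.67 -0.03 -0.17 -0.9   0.33]
rotvec [-0.004 -0.003 -0.001] shift now [-0.1954  0.0019  0.0313] shift after turn [-0.1953  0.0015  0.0319]
```

```bash
python3 -m inch '[[0,0,0,-0.011,0,0.0018,0.5],[0,0,0,-0.011,0,0.0018,0.5],[0,0,0,-0.011,0,0.0018,0.5],[0,0,0,-0.011,0,0.0018,0.5],[0,0,0,-0.011,0,0.0018,0.5],[0,0,0,-0.011,0,0.0018,0.5],[0,0,0,-0.011,0,0.0018,0.5],[0,0,0,-0.011,0,0.0018,0.5],[0,0,0,-0.011,0,0.0018,0.5],[0,0,0,-0.011,0,0.0018,0.5]]'
python3 to2.py g -.085 -.37 -.003 270 -8
python3 -c "
from h import *
im=arm.camera('scene'); cv2.imwrite('pics/s23.png',cv2.resize(im[120:320,170:370],None,fx=3,fy=3,interpolation=cv2.INTER_CUBIC)[:,:,::-1])"
```

```text
clock: 33.97
position: [0.5958, -0.1792, -0.0008]
ee_rot: [0.051, -0.686, 0.725, 0.046]
contact_force: [-0.5, -7.3, 4.6]
width: 0.0429
clock 33.97 pos [ 0.5958 -0.1792 -0.0008] guard [-0.0829 -0.4563 -0.0008] F guard [-0.1 -7.3  4.6] w 0.0429
target world [ 0.5983 -0.0929 -0.003 ] joints [-0.11  0.62 -0.14 -0.19 -0.82  0.18]
rotvec [-0.005 -0.002 -0.001] shift now [-0.0852  0.0023  0.014 ] shift after turn [-0.0852  0.0021  0.0142]
```

View pics/s23.png

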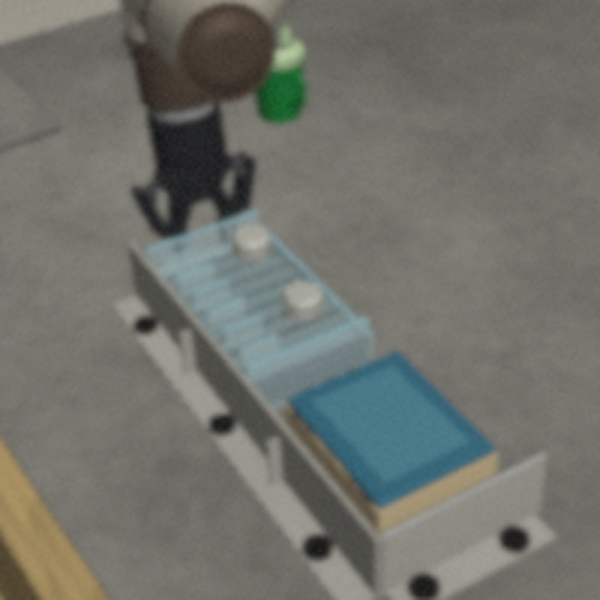

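```bash
python3 -m inch '[[0,0,0,-0.011,0,0.0018,0.5],[0,0,0,-0.011,0,0.0018,0.5],[0,0,0,-0.011,0,0.0018,0.5],[0,0,0,-0.011,0,0.0018,0.5],[0,0,0,-0.011,0,0.0018,0.5],[0,0,0,-0.009,0,0.0015,0.5],[0,0,0,-0.006,0,0.001,0.5],[0,0,0,-0.004,0,0.0007,0.5],[0,0,0,0,0,0,0.5]]'
python3 to2.py g -.085 -.37 -.003 270 -8
```

```text
clock: 34.77
position: [0.599, -0.1031, -0.0039]
ee_rot: [0.051, -0.686, 0.724, 0.047]
contact_force: [1.6, -2.6, 1.7]
width: 0.0423
clock 34.77 pos [ 0.599  -0.1031 -0.0039] guard [-0.0838 -0.3801 -0.0039] F guard [ 1.7 -2.5  1.7] w 0.0423
target world [ 0.5983 -0.0929 -0.003 ] joints [ 0.02  0.6  -0.19 -0.2  -0.78  0.07]
rotvec [-0.002 -0.    -0.001] shift now [-0.0101  0.0012  0.0005] shift after turn [-0.0101  0.0012  0.0005]
```

```bash
python3 -m inch '[[0,0,0,-0.003,0,0.0004,0.5],[0,0,0,-0.003,0,0.0004,0.5],[0,0,0,-0.003,0,0.0004,0.5],[0,0,0,0,0,0,0.5]]'
python3 to2.py g -.085 -.37 -.003 270 -8
```

```text
clock: 35.1
position: [0.5991, -0.0947, -0.0043]
ee_rot: [0.051, -0.685, 0.725, 0.048]
contact_force: [-0.5, -4.9, 3.8]
width: 0.0425
clock 35.1 pos [ 0.5991 -0.0947 -0.0043] guard [-0.0841 -0.3717 -0.0043] F guard [-0.3 -4.9  3.8] w 0.0425
target world [ 0.5983 -0.0929 -0.003 ] joints [ 0.03  0.6  -0.19 -0.2  -0.77  0.06]
rotvec [-0.001 -0.    -0.002] shift now [-0.0019  0.0009 -0.001 ] shift after turn [-0.0019  0.0009 -0.001 ]
```

```bash
python3 -m inch '[[0,0,0,-0.002,0,0.0003,0.5],[0,0,0,-0.002,0,0.0003,0.5],[0,0,0,0,0,0,0.5]]'
python3 to2.py g -.085 -.37 -.003 270 -8
```

```text
clock: 35.35
position: [0.5991, -0.0928, -0.0043]
ee_rot: [0.05, -0.686, 0.725, 0.047]
contact_force: [-0.6, -12.5, 5.0]
width: 0.0429
clock 35.35 pos [ 0.5991 -0.0928 -0.0043] guard [-0.0842 -0.3698 -0.0043] F guard [  0.1 -12.5   5. ] w 0.0429
target world [ 0.5983 -0.0929 -0.003 ] joints [ 0.04  0.6  -0.2  -0.2  -0.77  0.05]
rotvec [-0.    -0.003 -0.002] shift now [ 0.      0.0008 -0.0013] shift after turn [ 0.      0.0008 -0.0013]
```

```bash
python3 -m inch '[[0,0,0,0.01,0,-0.001,0.5],[0,0,0,0.02,0,-0.003,0.5],[0,0.07,0,-0.005,0,-0.035,0.5],[0,0.07,0,-0.003,0,-0.035,0.5],[0,0,0,0,0,-0.035,0.3],[0,0,0,0,0,-0.035,0],[0,0,0.121,0,0.03,0,0],[0,0,0.121,0,0.03,0,0],[0,0,0.121,0,0.03,0,0],[0,0,0.121,0,0,0,0],[0,0,0.121,0,0,0,0],[0,0,0.121,0,0,0,0]]'
python3 -m inch '[[0,0,0.121,0,0,0,0],[0,0,0.121,0,0,0,0],[0,0,0.121,0,0,0,0],[0,0,0.121,0,0,0,0],[0,0,0.121,0,0,0,0],[0,0,0.121,0,0,0,0],[0,0,0.121,0,0,0,0],[0,0,0,0,0,0,0]]'
python3 to2.py g -.175 -.25 .12 180 -8
```

```text
clock: 36.35
position: [0.5075, -0.1032, 0.1346]
ee_rot: [-0.001, -0.382, 0.924, 0.001]
contact_force: [0.4, 0.6, 0.1]
width: 0.0855
clock: 37.02
position: [0.508, -0.1035, 0.1342]
ee_rot: [-0.002, 0.03, 1.0, 0.001]
contact_force: [0.4, -0.3, 0.3]
width: 0.0854
clock 37.02 pos [ 0.508  -0.1035  0.1342] guard [-0.1746 -0.3854  0.1342] F guard [ 0.4 -0.2  0.3] w 0.0854
target world [0.5149 0.0317 0.12  ] joints [ 0.11  0.29 -0.37 -0.   -0.92 -1.74]
rotvec [ 0.001 -0.144 -0.007] shift now [0.0013 0.1353 0.0144] shift after turn [0.0024 0.1354 0.014 ]
```

```bash
python3 -m inch '[[0,0,0,0,0.034,0.003,0],[0,0,0,0,0.034,0.003,0],[0,-0.07,0,0,0.034,0.003,0],[0,-0.07,0,0,0.033,0.003,0],[0,0,0,0,0,0,0],[0,0,0,0,0,0,0]]'
python3 to2.py g -.175 -.25 -.012 180 -8
python3 -c "
from h import *
im=arm.camera('wrist'); cv2.imwrite('pics/w24.png',im[:,:,::-1])
g=(.703,.272,-.0536)"
```

```text
clock: 37.52
position: [0.5152, 0.0322, 0.1222]
ee_rot: [0.068, 0.026, 0.997, -0.002]
contact_force: [0.2, -0.5, -0.2]
width: 0.0854
clock 37.52 pos [0.5152 0.0322 0.1222] guard [-0.1747 -0.2495  0.1222] F guard [ 0.2 -0.5 -0.2] w 0.0854
target world [ 0.5149  0.0317 -0.012 ] joints [ 0.42  0.23 -0.53  0.1  -0.69 -2.11]
rotvec [-0.001 -0.004  0.002] shift now [ 0.0184 -0.0004  0.133 ] shift after turn [ 0.019  -0.0005  0.1329]
```

View pics/w24.png

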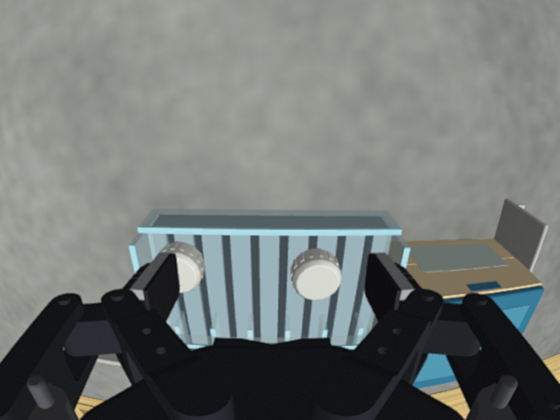

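```bash
python3 -m inch '[[0,0,0,0.005,0,0.035,0],[0,0,0,0.005,0,0.035,0],[0,0,0,0.005,0,0.035,0],[0,0,0,0.004,0,0.026,0],[0,0,0,0,0,0,0],[0,0,0,-0.008,0,0.0011,0],[0,0,0,-0.007,0,0.001,0],[0,0,0,-0.005,0,0.0007,0],[0,0,0,-0.004,0,0.0006,0],[0,0,0,0,0,0,0]]'
python3 to2.py g -.147 -.25 -.012 180 -8
```

```text
clock: 38.4
position: [0.5418, 0.0293, -0.0078]
ee_rot: [0.07, 0.029, 0.997, -0.002]
contact_force: [-1.3, -0.5, 0.2]
width: 0.0854
clock 38.4 pos [ 0.5418  0.0293 -0.0078] guard [-0.148  -0.251  -0.0078] F guard [-1.3 -0.6  0.2] w 0.0854
target world [ 0.5428  0.0302 -0.012 ] joints [ 0.38  0.47 -0.63  0.17 -0.35 -2.17]
rotvec [ 0.     0.001 -0.005] shift now [-0.0004  0.001   0.0043] shift after turn [-0.0004  0.001   0.0043]
```

```bash
python3 -m inch '[[0,0,0,-0.003,0,0.0004,0],[0,0,0,-0.002,0,0.0003,0],[0,0,0,-0.002,0,0.0003,0],[0,0,0,0,0,0,0]]'
python3 to2.py g -.147 -.25 -.012 180 -8
```

```text
clock: 38.73
position: [0.5418, 0.0274, -0.0097]
ee_rot: [0.064, 0.03, 0.997, -0.004]
contact_force: [-15.8, 4.4, 9.2]
width: 0.0854
clock 38.73 pos [ 0.5418  0.0274 -0.0097] guard [-0.1479 -0.2529 -0.0097] F guard [-16.    3.5   9.2] w 0.0854
target world [ 0.5428  0.0302 -0.012 ] joints [ 0.38  0.48 -0.61  0.16 -0.37 -2.16]
rotvec [-0.005 -0.011 -0.005] shift now [-0.0005  0.0029  0.0024] shift after turn [-0.0005  0.0029  0.0024]
```

```bash
python3 -m inch '[[0,0,0,0.01,0.001,-0.001,0],[0,0,0,0.02,0,-0.003,0],[0,0,0,0.02,0,-0.035,0],[0,0,0,0,0,-0.037,0],[0,0,0,0,0,-0.037,0],[0,0,0,0,0,-0.037,0],[0,0.07,0,0,-0.035,0,0],[0,0.07,0,0,-0.035,0,0],[0,0,0,0,-0.035,0,0.5],[0,0,0,0,0,0,0.5],[0,0,0,0,0,0,0.5]]'
python3 -c "
from h import *
cal=arm.calibration('wrist');np.savez('c25.npz',**cal)
im=arm.camera('wrist'); cv2.imwrite('pics/w25.png',im[:,:,::-1])
im=arm.camera('top'); cv2.imwrite('pics/t25.png',cv2.resize(im[130:220,160:300],None,fx=5.5,fy=5.5,interpolation=cv2.INTER_CUBIC)[:,:,::-1])
im=arm.camera('scene'); cv2.imwrite('pics/s25.png',cv2.resize(im[150:320,210:390],None,fx=3.5,fy=3.5,interpolation=cv2.INTER_CUBIC)[:,:,::-1])"
python3 to2.py g -.085 -.4 .12 270 0
```

```text
clock: 39.65
position: [0.4722, -0.0721, 0.1333]
ee_rot: [0.001, 0.031, 1.0, 0.0]
contact_force: [0.1, 0.4, 0.4]
width: 0.051
clock 39.8 pos [ 0.4718 -0.0703  0.1328] guard [-0.2125 -0.3542  0.1328] F guard [ 0.2  0.1 -0.8] w 0.0428
target world [ 0.5967 -0.1229  0.12  ] joints [ 0.19  0.22 -0.47 -0.   -0.88 -1.82]
rotvec [ 0.     0.    -1.574] shift now [-0.1277 -0.0454  0.0128] shift after turn [ 0.0458 -0.1275  0.0128]
```

View pics/t25.png

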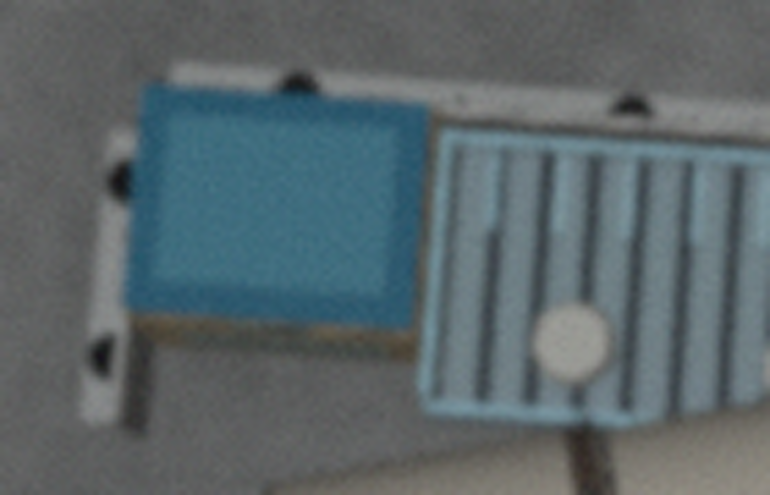

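View pics/w25.png

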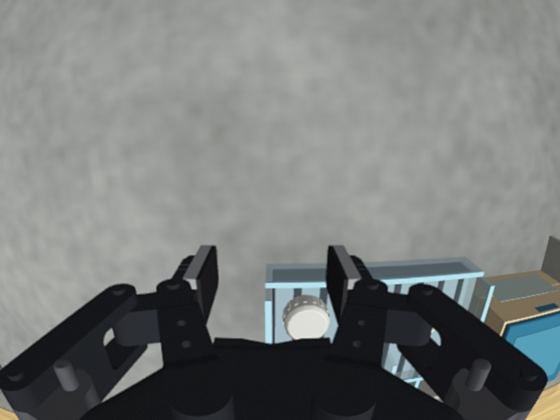

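View pics/s25.png

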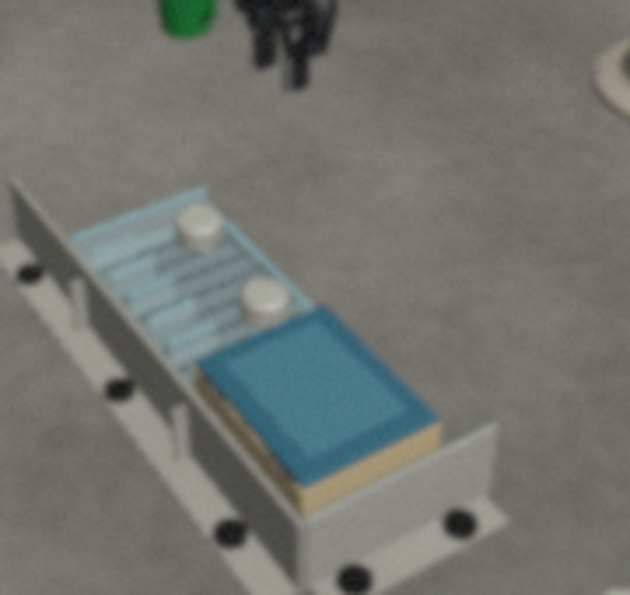

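```bash
python3 -m inch '[[0,0,-0.121,0,-0.02,0,0.5],[0,0,-0.121,0,-0.02,0,0.5],[0,0,-0.121,0,0,0,0.5],[0,0,-0.121,0,0,0,0.5],[0,0,-0.121,0,0,0,0.5],[0,0,-0.121,0,0,0,0.5],[0,0,-0.121,0,0,0,0.5],[0,0,-0.121,0,0,0,0.5],[0,0,-0.121,0,0,0,0.5],[0,0,-0.121,0,0,0,0.5],[0,0,-0.121,0,0,0,0.5],[0,0,-0.121,0,0,0,0.5]]'
python3 -m inch '[[0,0,-0.121,0,0,0,0.5],[0,0,0,0.007,-0.032,0,0.5],[0,0,0,0.007,-0.032,0,0.5],[0,0,0,0.005,-0.032,0,0.5],[0,-0.07,0,0,-0.03,0,0.5],[0,-0.07,0,0,0,0,0.5],[0,0,0,0,0,0,0.5],[0,0,0,0,0,0,0.5]]'
python3 to2.py g -.085 -.4 -.003 270 -8
```

```text
clock: 40.8
position: [0.4719, -0.1094, 0.1325]
ee_rot: [-0.0, -0.645, 0.764, 0.0]
contact_force: [0.5, 0.6, 0.9]
width: 0.0426
clock: 41.47
position: [0.5965, -0.1365, 0.1317]
ee_rot: [0.05, -0.685, 0.725, 0.048]
contact_force: [-1.2, -0.3, 0.3]
width: 0.043
clock 41.47 pos [ 0.5965 -0.1365  0.1317] guard [-0.0845 -0.4136  0.1317] F guard [-1.1 -0.3  0.3] w 0.043
target world [ 0.5967 -0.1229 -0.003 ] joints [-0.04  0.45 -0.06 -0.16 -1.06  0.06]
rotvec [ 0.002 -0.001 -0.003] shift now [0.0052 0.0003 0.1353] shift after turn [0.0053 0.0005 0.1353]
```

```bash
python3 -m inch '[[0,0,0,0.0015,0,0.035,0.5],[0,0,0,0.0015,0,0.035,0.5],[0,0,0,0.0015,0,0.035,0.5],[0,0,0,0.0008,0,0.028,0.5],[0,0,0,0,0,0,0.5],[0,0,0,-0.009,0,0.0013,0.5],[0,0,0,-0.009,0,0.0013,0.5],[0,0,0,-0.006,0,0.0008,0.5],[0,0,0,-0.004,0,0.0006,0.5],[0,0,0,0,0,0,0.5]]'
python3 to2.py g -.085 -.37 -.003 270 -8
```

```text
clock: 42.3
position: [0.5997, -0.0941, 0.0017]
ee_rot: [0.051, -0.686, 0.724, 0.047]
contact_force: [1.1, 0.1, -0.1]
width: 0.0429
clock 42.3 pos [ 0.5997 -0.0941  0.0017] guard [-0.0835 -0.3711  0.0017] F guard [ 1.1  0.1 -0.1] w 0.0429
target world [ 0.5983 -0.0929 -0.003 ] joints [ 0.03  0.59 -0.19 -0.2  -0.78  0.05]
rotvec [-0.002  0.    -0.   ] shift now [-0.0005  0.0015  0.0048] shift after turn [-0.0005  0.0015  0.0048]
```

```bash
python3 -m inch '[[0,0,0,-0.002,0,0.002,0.5],[0,0,0,-0.002,0,0.0003,0.5],[0,0,0,-0.0015,0,0.0003,0.5],[0,0,0,0,0,0,0.5]]'
python3 to2.py g -.085 -.37 -.003 270 -8
```

```text
clock: 42.63
position: [0.5998, -0.0928, -0.0006]
ee_rot: [0.05, -0.686, 0.725, 0.046]
contact_force: [-0.9, -10.2, 4.9]
width: 0.0426
clock 42.63 pos [ 0.5998 -0.0928 -0.0006] guard [-0.0835 -0.3699 -0.0006] F guard [ -0.3 -10.2   4.9] w 0.0426
target world [ 0.5983 -0.0929 -0.003 ] joints [ 0.04  0.59 -0.19 -0.19 -0.78  0.05]
rotvec [-0.002 -0.004 -0.002] shift now [0.0005 0.0015 0.0023] shift after turn [0.0005 0.0015 0.0023]
```

```bash
python3 -m inch '[[0,0,0,0.01,0,-0.001,0.5],[0,0,0,0.025,0,-0.003,0.5],[0,0,0,-0.003,0,-0.037,0.5],[0,0,0,-0.003,0,-0.037,0.5],[0,0,0,0,0,-0.037,0.5],[0,0,0,0,0,-0.037,0.5],[0,0.07,0,0.02,0.03,-0.01,0.5],[0,0.07,0,0.02,0.03,0,0.5],[0,0,0,0.02,0.03,0,0.5],[0,0,0,0.02,0.03,0,0.5],[0,0,0,0,0.03,0,0.5],[0,0,0,0,0,0,0.5]]'
python3 -c "
from h import *
im=arm.camera('wrist'); cv2.imwrite('pics/w26.png',im[:,:,::-1])
im=arm.camera('top'); cv2.imwrite('pics/t26.png',cv2.resize(im[120:270,150:430],None,fx=2.85,fy=2.85,interpolation=cv2.INTER_CUBIC)[:,:,::-1])
im=arm.camera('scene'); cv2.imwrite('pics/s26.png',cv2.resize(im[150:320,210:390],None,fx=3.5,fy=3.5,interpolation=cv2.INTER_CUBIC)[:,:,::-1])"
```

```text
clock: 43.63
position: [0.4355, -0.2118, 0.1496]
ee_rot: [-0.001, -0.686, 0.728, 0.003]
contact_force: [-0.8, 0.5, -0.7]
width: 0.0427
```

View pics/t26.png

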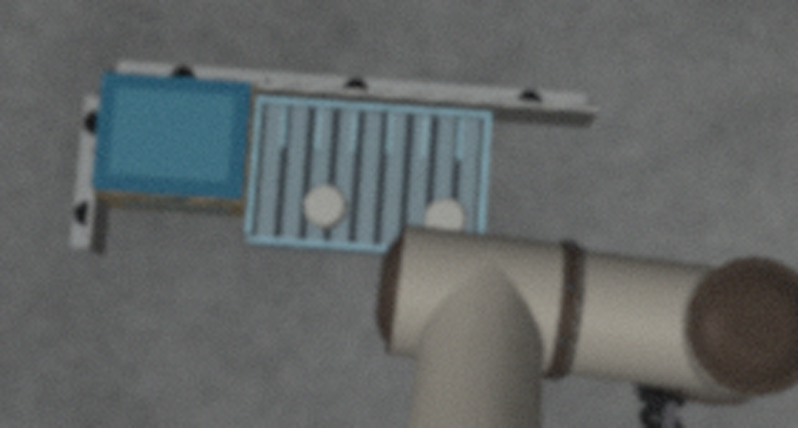

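View pics/w26.png

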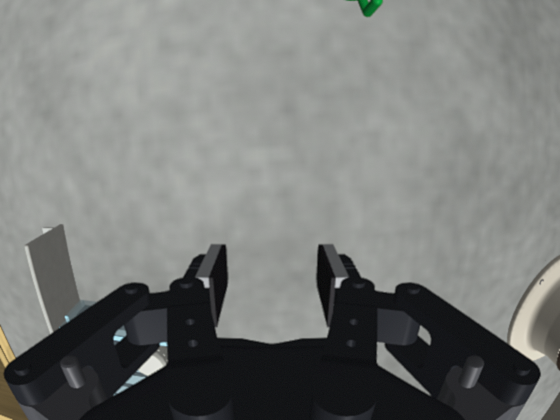

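View pics/s26.png

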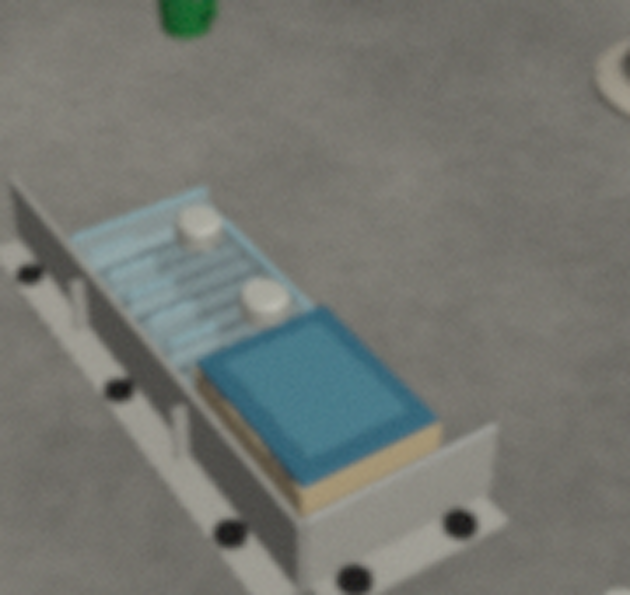

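```bash
python3 to2.py g -.06 -.09 .22 270 0
python3 -m inch '[[0,0,0,0,0,-0.03,0.5],[0,0,0,0,0,-0.04,0.5],[0,0,0,-0.035,-0.016,0,0.5],[0,0,0,-0.035,-0.016,0,0.5],[0,0,0,-0.035,-0.016,0,0.5],[0,0,0,-0.035,-0.016,0,0.5],[0,0,0,-0.035,-0.016,0,0.5],[0,0,0,-0.035,-0.016,0,0.5],[0,0,0,-0.035,-0.016,0,0.5],[0,0,0,-0.035,-0.016,0,0.5],[0,0,0,-0.035,-0.016,0,0.5],[0,0,0,-0.035,-0.016,0,0.5]]'
python3 -m inch '[[0,0,0,0,-0.03,0,0.5],[0,0,0,0,0,0,0.5]]'
python3 to2.py g -.06 -.09 .22 270 0
python3 -c "
from h import *
im=arm.camera('wrist'); cv2.imwrite('pics/w27.png',cv2.resize(im,(784,588),interpolation=cv2.INTER_CUBIC)[:,:,::-1])"
```

```text
clock 43.78 pos [ 0.4423 -0.2122  0.1507] guard [-0.2344 -0.4974  0.1507] F guard [-0.  -0.1  0.9] w 0.0427
target world [0.6383 0.1853 0.22  ] joints [-0.12  0.22 -0.41  0.   -0.94  0.06]
rotvec [ 0.    -0.    -0.003] shift now [-0.4079 -0.1733 -0.0694] shift after turn [-0.4074 -0.1744 -0.0693]
clock: 44.78
position: [0.6228, 0.1315, 0.2194]
ee_rot: [-0.0, -0.688, 0.726, 0.001]
contact_force: [1.2, -0.7, 0.3]
width: 0.0427
clock: 44.95
position: [0.6555, 0.1301, 0.2172]
ee_rot: [-0.001, -0.688, 0.725, 0.0]
contact_force: [0.7, -0.1, -0.1]
width: 0.0429
clock 44.95 pos [0.6555 0.1301 0.2172] guard [-0.0399 -0.1442  0.2172] F guard [ 0.7 -0.1 -0.1] w 0.0429
target world [0.6383 0.1853 0.22  ] joints [ 0.44  0.46  0.13  0.   -1.24 -0.49]
rotvec [ 0.001 -0.001  0.001] shift now [-0.0542  0.0201 -0.0028] shift after turn [-0.0542  0.0201 -0.0028]
```

View pics/w27.png

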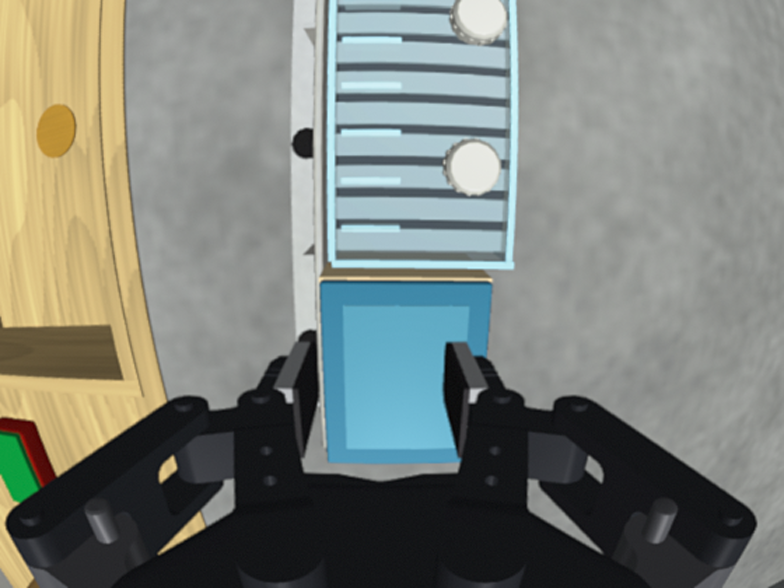

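```bash
python3 -m inch '[[0,0,0,-0.035,0,0,0.5],[0,0,0,-0.035,0,0,0.5],[0,0,0,-0.035,0,0,0.5],[0,0,0,-0.035,0,0,0.5],[0,0,0,-0.02,0,0,0.5],[0,0,0,0,0,0,0.5]]'
python3 -c "
from h import *
im=arm.camera('wrist'); cv2.imwrite('pics/w28.png',cv2.resize(im[60:360,120:460],None,fx=2,fy=2,interpolation=cv2.INTER_CUBIC)[:,:,::-1])"
```

```text
clock: 45.5
position: [0.6596, 0.2909, 0.2186]
ee_rot: [-0.001, -0.689, 0.725, 0.001]
contact_force: [-0.7, 0.6, -0.7]
width: 0.0429
```

View pics/w28.png

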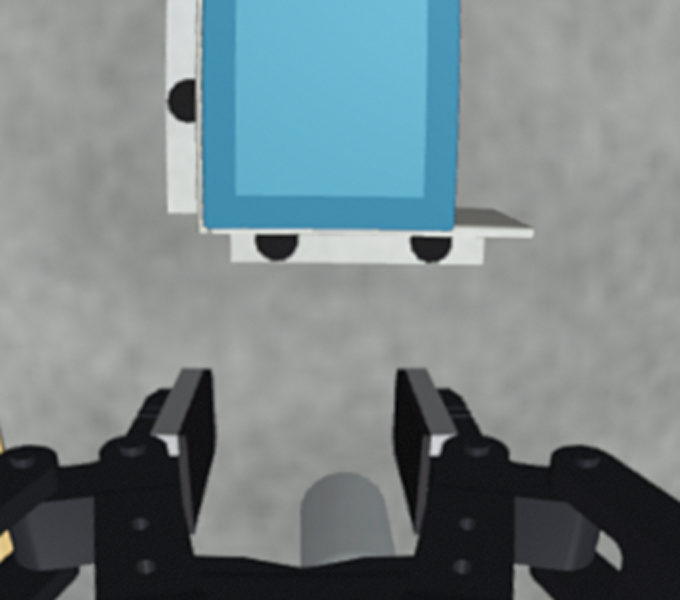

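```bash
python3 -c "
from bench import arm
print(arm.finish_job(), arm.read_state()['clock'])"
```

```text
the job is handed in; nothing more can be done
the job is handed in; nothing more can be done
```

I put the scoop back in the tub, pressed the lid shut and slid the tub into the corner of the guard. I then slid the rack against the long wall and up to the tub, with both caps still on it, and handed the job in at about 45.6 s.

**Lid and scoop:** The scoop was standing inside the tray in the wrist picture before I shut the lid. The lid was pressed down at about 46 N, and it looked shut and level in every later picture.

**Tub:** My pushes stopped hard against both walls, at about 16–18 N. The last wrist pictures show the tub square, with no visible gap to either wall.

**Rack:** It stopped against the long wall at about 16 N. The +y push stopped at the same point against the tub both times, at 10–12 N. The last top and wrist pictures show it square, with no visible gap to the wall or the tub.

**Cup and bottle:** I never went near the sippy cup or the feeding bottle to touch them. I did not re-measure their positions at the end.

**Checks that failed or disagreed:**
- The first scoop grasp closed above the handle. The real fingertips sit about 29 mm farther back than `arm.tips_ahead` says. I corrected for that and the second grasp held.
- My first try at a steep tool tilt ran into joint limits without touching anything, so I pushed with an 8° tilt instead.
- An early top-camera fit put the tub about 6 mm from the short wall. The hard stop and the close wrist view both show it touching, so I put this down to error in my estimate of the guard's position.

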